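Check in a lot of lens cartons

ROBOT

A 6-joint arm with a two-finger parallel gripper is mounted at the origin on the work surface. World frame = base frame: x ahead of the robot, y to its left, z up, the work surface at z = 0. Lengths are in m, angles in rad, forces in N, time in s.
With the tool pointing down it reaches from about 0.35 to 0.775 m from the base axis. Payload 5.5 kg.
Tool frame: the origin (TCP) lies on the centre line of the jaws, within the pads' length; the fingertips stand 11 mm ahead of it and the grasp point (between the pads) lies 8 mm behind it; z points along the fingers, y is the line along which they close (so a half turn about z gives the same grasp; the last joint's range is limited). The gripper opens to 85 mm and grips with 20 to 120 N. Pads are 22 mm wide; open, the fingers measure 114 mm over their backs; the gripper's body (76 mm by 85 mm) begins 54 mm behind the grasp point. The pads swing forward as they close: fully open they stand 13 mm farther back than shut.
Start: joints at [1.001, 0.313, 0.046, 1.304, 0, 1.431], TCP at [0.24, 0.523, 0.242] pointing down, gripper open.
Joint ranges: [-2.76, 2.76], [-0.86, 1.69], [-1.03, 1.26], [-2.2, 2.34], [-1.47, 1.5], [-3.14, 3.14]. Speed limits (rad/s): [2.57, 2.57, 3.14, 3.14, 3.14, 3.14].

INTERFACE

Orientations are given as a unit quaternion [w, x, y, z].
In Python, from workcell import env, viewer, order, models gives the robot as it stands.
- The arm moves only by the tool drive_tool, never from a script. Its argument "series" is a list that holds one entry, the list of rows, each a list of 6 numbers: the shift along the tool's x, y, z each as a share of 120 mm, from -1 to 1, then the turn, a rotation vector about the tool's x, y, z each as a share of 180 degrees, from -1 to 1. A call has 1 to 20 rows; each row shifts and turns the commanded pose from where the row before left it, along the tool's axes as they then stand; what a row does not reach is not made up. A row lasts 1/8 s, in which the tool goes at most 62.5 mm and 10.7 degrees, less where a joint would pass 70% of its speed; a pose out of reach is approached as far as the arm can. A call with a number of a shift or a turn outside -1 to 1 is refused whole. A call with a gripper value outside its range is refused whole. "jaw" is the opening, from -1 (shut) to 1 (fully open), set as the call begins (left out, the last holds). The fingers move at their own pace and stop on an object; "grip_force" is the grip in N (left out, the last holds). Time passes only in rows, so rows that do not move let the fingers close. It gives the time, the measured TCP pose, the force, the opening and the grip force at its end, in the units of the state.
- env.get_state(): the state, without advancing time (a new reading comes with each control period).
- viewer.read_camera(name): name is "scene" or "top"; returns the picture (480x640x3 uint8, red, green, blue); there is no depth.
- viewer.camera_info(name): a dict with "intrinsics" (3x3 intrinsics, pixels), "D" ([k1, k2, p1, p2, k3] as OpenCV has them; the pictures are not rectified), "R" (3x3) and "t" (3): a world point X has camera coordinates R X + t. Camera axes: x right, y down, z forward; pixel columns grow to the right and rows downward; lengths in m; the calibration is good to about 2 mm. A picture is of the moment at which its call begins. camera_info takes no time and is no camera call.
- order.hand_in(): hands the job in; it is judged then, once.
Trained networks look in the newest picture that a camera, given by its name, has taken for a name from the list of things; names that differ only in an ending like _2 or _b are one class to them, and where a whole thing is asked for, a point or a joint stands for the part that bears it (a point fixed in the world has none). Each returns a list of dicts, best first, with "score" (0 to 1); they miss things now and then, are a little off and sometimes report something else, mostly with a low value. They report only what shows in the picture. A call takes as long as a camera call.
- models.silhouettes(label, camera): "region" (480x640 bool, what is visible of it) and "location" ([column, row] in pixels, amid what is visible of it).
The state is a dict: "clock": time; "joint_pos": joint angles; "qvel": joint speeds; "tau": joint torques, N m; "tcp_pos": TCP position; "orientation": TCP orientation; "wrist_force": force on the tool from outside, world axes, zero at the start; "ft_torque": the same for the moment, N m; "finger_gap": finger opening in m; "grip_force": force on a finger pad.
Only numpy, scipy, OpenCV 4.12 (cv2) and the standard library are available. Lean on these libraries where they do the work, as an engineer would, in place of code of your own. Each camera call takes 0.05 s, during which the arm holds its last target. There are 200 camera calls.

TASK

Check in this lot of lens cartons: put every burst carton (lid flap sprung open) into the grey reject bin, and stack all the sealed ones, lying on a long side, squarely one on another in a single column inside the rectangle drawn on the scale's plate. When the whole lot is sorted, turn the scale's selector so that its pointer is at the long white rib (weigh), and leave the camera and the lens that stand among the cartons where they are.

Things in the scene. Friction and masses are not known exactly. Their poses are not given: they have to be found in the camera images.
- carton_a: cardboard lens carton, 110 mm long, 50 x 50 mm square section, about 0.2 kg, sealed shut with a strip of tape along the top; it lies on a long side. Origin at its centre, x along its length. It may be absent.
- carton_b: cardboard lens carton, 110 mm long, 50 x 50 mm square section, about 0.2 kg, sealed shut with a strip of tape along the top; it lies on a long side. Origin at its centre, x along its length. It may be absent.
- carton_c: cardboard lens carton, 110 mm long, 50 x 50 mm square section, about 0.2 kg, sealed shut with a strip of tape along the top; it lies on a long side. Origin at its centre, x along its length. It may be absent.
- carton_d: cardboard lens carton, 110 mm long, 50 x 50 mm square section, about 0.2 kg, sealed shut with a strip of tape along the top; it lies on a long side. Origin at its centre, x along its length. It may be absent.
- burst_a: burst carton (reject): the same carton, 110 x 50 x 50 mm, about 0.2 kg, but one end of its lid has sprung open: a flap as wide as the carton stands up from the +x end of the top, to 33 mm above the top and 13 mm beyond the end, beside a dark mouth. Origin at the centre of the 110 x 50 x 50 mm box, x along its length towards the flap, z up at the start. It may be absent.
- burst_b: burst carton (reject): the same carton, 110 x 50 x 50 mm, about 0.2 kg, but one end of its lid has sprung open: a flap as wide as the carton stands up from the +x end of the top, to 33 mm above the top and 13 mm beyond the end, beside a dark mouth. Origin at the centre of the 110 x 50 x 50 mm box, x along its length towards the flap, z up at the start. It may be absent.
- burst_c: burst carton (reject): the same carton, 110 x 50 x 50 mm, about 0.2 kg, but one end of its lid has sprung open: a flap as wide as the carton stands up from the +x end of the top, to 33 mm above the top and 13 mm beyond the end, beside a dark mouth. Origin at the centre of the 110 x 50 x 50 mm box, x along its length towards the flap, z up at the start. It may be absent.
- bin: the reject bin: a fixed open grey tote, outside 295 mm (its x) x 180 mm (its y), 65 mm high, walls and floor 5 mm. Origin at the centre of its underside. It stands at the left or right side of the lot, the scale at the other.
- bin_in (a point): centre of the bin's inner floor (285 x 170 mm), axes as the bin's; the rim is 60 mm above it.
- scale: the bench scale, fixed, 340 x 190 mm, grey: a square steel weighing plate at its far end and a grey console, top 44 mm high, with a black selector knob at the end nearer the robot. Origin at table height midway between plate and console; x from console to plate.
- plate (a point): centre of the top of the steel weighing plate (155 x 180 mm, 44 mm above the table), axes as the scale's. A dark rectangle 118 mm long (along y) and 60 mm wide (along x) is drawn on the plate round this point: the place of the column of cartons.
- selector (a joint): the scale's black selector knob: 0 to 1.8 rad, grows clockwise seen from above, stays where it is left. Its marks lie at 0, 0.6, 1.2 and 1.8: small white dots, except the weighing position at 1.2, which is a white raised rib 22 mm long, 8 mm wide. It starts between 0 and 0.5.
- selector_grip (a point): on the selector's axis at the height to grip, 81 mm above the table. The grip is an upright bar 53 mm long, 14 mm thick, from 25 mm below to 7 mm above this point, on a disc 56 mm across. This point turns with the knob: its x lies along the bar, and the pointer, a white line on the bar's top, is on the -x half.
- weigh_mark (a point): middle of the white rib on the console that marks the weighing position, 53 mm from the selector's axis.
- camera: bystander: a black camera body, 115 mm long (its x), about 70 mm deep with its lens, 75 mm high, 0.75 kg, standing among the cartons. Origin under its middle.
- zoom_lens: bystander: a black zoom lens standing on end, 72 mm across, 78 mm high, 0.7 kg, among the cartons. Origin at the centre of its underside.

How it is judged:
On the way, in this order (a step that is already met when the one before it is completed fails the run):
1. every burst carton is in the reject bin and every sealed carton is in the column on the scale (horizontal distance between each of carton_a, carton_b, carton_c, carton_d and plate below 0.016 m and angle between the x axis of each of carton_a, carton_b, carton_c, carton_d and the y axis of plate, either way round below 0.16 rad and linear speed of each of carton_a, carton_b, carton_c, carton_d, burst_a, burst_b, burst_c below 0.03 m/s and x of burst_a in the frame of bin_in between -0.14 and 0.14 m and y of burst_a in the frame of bin_in between -0.083 and 0.083 m and z of burst_a in the frame of bin_in between 0 and 0.13 m and x of burst_b in the frame of bin_in between -0.14 and 0.14 m and y of burst_b in the frame of bin_in between -0.083 and 0.083 m and z of burst_b in the frame of bin_in between 0 and 0.13 m and x of burst_c in the frame of bin_in between -0.14 and 0.14 m and y of burst_c in the frame of bin_in between -0.083 and 0.083 m and z of burst_c in the frame of bin_in between 0 and 0.13 m), for 0.2 s.
2. then the selector is turned to the weigh mark (value of joint selector between 1.05 and 1.35 rad), for 0.2 s.
At the end, for the whole second after the job is handed in: Sealed cartons: centre within 16 mm horizontally of the drawn rectangle's centre, length within 9 degrees of its length. Burst cartons: centre inside the bin's walls, less than 130 mm above its floor. All at rest. Selector at 1.2 +/- 0.15 rad (all of step 1 and all of step 2); the robot touches nothing.
It fails at once if the camera or the zoom lens is shoved more than 6 cm or knocked over (distance of any of camera, zoom_lens from where it was at the start of the episode above 0.06 m or angle between any of camera, zoom_lens's own z axis and vertical above 0.6 rad).
Of carton_a, carton_b, carton_c, carton_d, burst_a, burst_b, burst_c only 5 to 7 are there at a start; the rules pass over those that are not, and their reading is None.
At some moment in a run one of burst_a, burst_b, burst_c may be knocked a few centimetres aside while the robot is not near it.
Once in a run the grip may slacken for a moment while it holds something.
It also fails if it takes over 210 s, if anything falls off the work surface, if the arm or the gripper's body presses on something with over 40 N, if the wrist force passes 120 N, or if a joint passes its speed limit or range.

## Working session

There is one attempt and no reset: what is moved stays moved. The work goes in short steps, Python scripts to look and compute and a tool call to move; the robot and the scene stay as the last step left them, time stands still between calls to the robot, and variables do not carry over. Pictures are saved under pics/ and viewed, at most 14 in all, crops included, and the job is handed in when it is done.

Besides the shell and the picture viewer there is one more tool, called after "Request:" by a JSON object that holds its "method" and its "body", one argument or row to a line. drive_tool: Moves the arm, as the interface text tells. Its arguments: {"type":"object","properties":{"series":{"type":"array"},"jaw":{"type":"number"},"grip_force":{"type":"number"}},"required":["series"]}

```bash
ls; mkdir -p pics; python3 - <<'E'
from workcell import env, viewer, order, models
import cv2, numpy as np
for n in ("scene","top"):
    im=viewer.read_camera(n); cv2.imwrite(f"pics/{n}0.png",im[:,:,::-1])
    i=viewer.camera_info(n); print(n,{k:np.round(v,4).tolist() for k,v in i.items()})
    for l in ("carton_a","burst_a","bin","scale","selector","camera","zoom_lens"):
        print(l,[(round(d["score"],2),np.round(d["location"]).tolist(),int(d["region"].sum())) for d in models.silhouettes(l,n)])
print(env.get_state())
E
```

```text
pics
scene {'intrinsics': [[446.2661, 0.0, 317.0188], [0.0, 446.2661, 244.8403], [0.0, 0.0, 1.0]], 'D': [-0.0217, 0.0, 0.0, 0.0, 0.0], 'R': [[-0.8207, 0.5712, 0.0161], [0.3323, 0.5, -0.7998], [-0.4648, -0.651, -0.6001]], 't': [0.4548, -0.1144, 1.1369]}
carton_a [(0.92, [368.0, 248.0], 1701), (0.78, [408.0, 290.0], 1957), (0.57, [257.0, 296.0], 2466)]
burst_a [(0.67, [284.0, 342.0], 3124), (0.55, [215.0, 258.0], 2220)]
bin [(0.68, [491.0, 381.0], 27050)]
scale [(0.77, [256.0, 186.0], 6622)]
selector [(0.83, [292.0, 158.0], 260)]
camera []
zoom_lens [(0.91, [361.0, 309.0], 2334)]
top {'intrinsics': [[562.4135, 0.0, 308.6036], [0.0, 562.4135, 242.9481], [0.0, 0.0, 1.0]], 'D': [-0.1081, 0.0, 0.0, 0.0, 0.0], 'R': [[-0.0065, -0.9999, -0.0104], [-0.9826, 0.0083, -0.1857], [0.1858, 0.009, -0.9826]], 't': [-0.0188, 0.5393, 1.326]}
carton_a [(0.91, [356.0, 286.0], 1010), (0.78, [244.0, 285.0], 1021), (0.69, [299.0, 293.0], 969), (0.6, [296.0, 189.0], 918)]
burst_a [(0.79, [353.0, 178.0], 1124), (0.63, [249.0, 175.0], 1212)]
bin [(0.95, [155.0, 269.0], 9675)]
scale [(0.83, [443.0, 264.0], 9470)
[... 163 characters left out ...]
263.0], 9577)]
{'clock': 0.8, 'joint_pos': array([1.00142210e+00, 3.13164209e-01, 4.61448467e-02, 1.30359487e+00,
       7.76577541e-06, 1.43119429e+00]), 'qvel': array([-0.00059146, -0.00131342, -0.00124661, -0.00024434, -0.00086752,
        0.00062444]), 'tau': array([-1.33757221e-04, -4.80392540e+01,  2.98791969e+01, -4.06766912e-05,
       -1.32183609e-04, -1.04430009e-05]), 'tcp_pos': array([0.23962389, 0.52276023, 0.24236194]), 'orientation': array([2.79622049e-05, 2.13236143e-01, 9.77000685e-01, 8.67347247e-05]), 'wrist_force': array([-0.79865009,  0.99311187, -0.64099734]), 'ft_torque': array([0.05931595, 0.00781508, 0.0040263 ]), 'grip_force': 0.0, 'finger_gap': 0.08514263509498729}
```

```bash
python3 - <<'E'
import cv2
a=cv2.imread("pics/top0.png"); cv2.imwrite("pics/topc.png",cv2.resize(a[130:370,80:520],(800,436),interpolation=cv2.INTER_CUBIC))
E
```

```text
(no output)
```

View pics/topc.png

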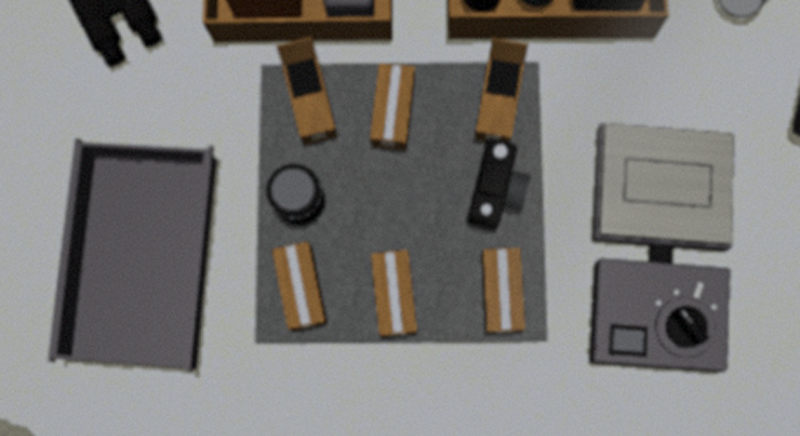

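View pics/scene0.png

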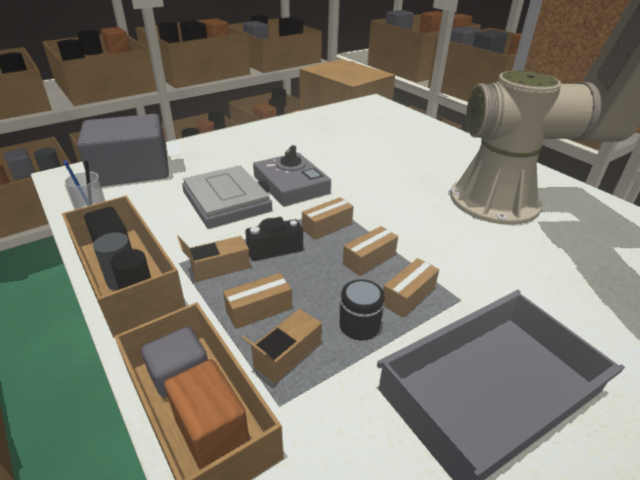

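The top view shows four sealed cartons (taped) at crop pixels (299,286), (394,293), (503,290) and (393,105). There are two burst cartons, at (308,88) and (502,88). The bin is on the left and the scale on the right, with the drawn rectangle at (668,184), the knob at (687,325) and the rib at (699,290). The scene view agrees with this.

```bash
cat > h.py <<'E'
from workcell import env, viewer, order, models
import cv2, numpy as np
from scipy.optimize import minimize
from scipy.spatial.transform import Rotation as Ro
C={n:viewer.camera_info(n) for n in("scene","top")}
def proj(P,n):
    c=C[n]; return cv2.projectPoints(np.float64(P).reshape(-1,3),cv2.Rodrigues(c["R"])[0],c["t"],c["intrinsics"],c["D"])[0][:,0]
def ray(px,z,n="top"):
    c=C[n]; u=cv2.undistortPoints(np.float64([[px]]),c["intrinsics"],c["D"])[0,0]
    d=c["R"].T@[u[0],u[1],1]; o=-c["R"].T@c["t"]; return (o+d*(z-o[2])/d[2])[:2]
def box(l,w,h): return np.array([[x,y,z] for x in(-l/2,l/2) for y in(-w/2,w/2) for z in(0,h)])
CART=[box(.11,.05,.05)]
FL=np.array([[x,y,z] for x,z in((.045,.05),(.055,.05),(.068,.083),(.064,.083)) for y in(-.025,.025)])
BURST=CART+[FL]; SC=[box(.34,.19,.044)]; BIN=[box(.295,.18,.065)]
def mask(parts,p,z,n):
    m=np.zeros((1920,2560),np.uint8); R=Ro.from_euler("z",p[2]).as_matrix()
    for q in parts:
        h=cv2.convexHull(np.float32(proj(q@R.T+[p[0],p[1],z],n)))
        cv2.fillConvexPoly(m,np.int32(np.round(h*4+1.5)),1)
    return cv2.resize(m*255,(640,480),interpolation=cv2.INTER_AREA)/255.
def fit(parts,regs,p0,z=0):
    def f(p):
        s=0
        for n,r in regs:
            m=mask(parts,p,z,n); s-=np.minimum(m,r).sum()/np.maximum(m,r).sum()
        return s/len(regs)
    r=minimize(f,p0,method="Nelder-Mead",options=dict(initial_simplex=np.array(p0)+np.vstack([np.zeros(3),np.diag([.01,.01,.15])]),xatol=3e-4,fatol=1e-4,maxiter=90))
    return r.x,-r.fun
def measure(label,parts,n="top",z=0,zc=.03,flap=False):
    viewer.read_camera(n); out=[]
    for d in models.silhouettes(label,n):
        if d["score"]<.4: continue
        rg=d["region"].astype(float); x,y=ray(d["location"],z+zc,n)
        best=max((fit(parts,[(n,rg)],[x,y,a],z) for a in (np.array([0,.8,1.57,2.36]) if not flap else np.arange(4)*1.57)),key=lambda t:t[1])
        out.append((d["score"],best)); print(label,round(d["score"],2),d["location"],"xyyaw",np.round(best[0][:2],4),round(np.degrees(best[0][2]),1),"iou",round(best[1],2))
    return out
def plan(x,y,z,ydir,zt):
    """up to zt (with yaw), across, down to z; ydir=world direction (deg) of tool y"""
    s=env.get_state(); q=s["orientation"]; R=Ro.from_quat(np.r_[q[1:],q[0]]).as_matrix(); p=s["tcp_pos"]
    yd=np.degrees(np.arctan2(R[1,1],R[0,1])); q1=np.degrees(np.arctan2(y,x))
    c=[(ydir+k*180) for k in range(-3,4)]; c=[a for a in c if abs(q1+90-a)<165]
    t=min(c,key=lambda a:abs(a-yd)); dy=t-yd; n=int(np.ceil(abs(dy)/9.5)) or 1
    print("t",s["clock"],"tcp",np.round(p,4),"ydir",round(yd,1),"tilt z",np.round(R[:,2],3),"gap",round(s["finger_gap"],4),"F",np.round(s["wrist_force"],1))
    print(" up ",round((p[2]-zt)/.12,3)," yaw total",round(-dy/180,4),"=",n,"x",round(-dy/180/n,4))
    a=np.radians(t); Y=np.array([np.cos(a),np.sin(a)]); X=np.array([Y[1],-Y[0]])*1.0
    # tool z down: x = y cross z
    X=np.cross([Y[0],Y[1],0],[0,0,-1])[:2]
    d=np.array([x,y])-p[:2]; m=max(1,int(np.ceil(np.linalg.norm(d)/.05)))
    print(" across",m,"x",np.round([X@d/.12/m,Y@d/.12/m],3)," radius",round(np.hypot(x,y),3))
    dz=zt-z; k=max(1,int(np.ceil(abs(dz)/.03))); print(" down",k,"x",round(dz/.12/k,3))
E
python3 - <<'E'
from h import *
measure("carton_a",CART); measure("burst_a",BURST,flap=True); measure("bin",BIN); measure("scale",SC)
for p in((625,159),(712,164),(711,207),(624,201)): print("rect",ray((80+p[0]/1.818,130+p[1]/1.818),.044))
print("rib",ray((80+699/1.818,130+290/1.818),.046))
d=models.silhouettes("zoom_lens","top"); print("lens",ray(d[0]["location"],.06))
d=models.silhouettes("camera","top"); print("cam",ray(d[0]["location"],.06))
a=cv2.imread("pics/top0.png"); cv2.imwrite("pics/sc.png",cv2.resize(a[190:340,400:490],(480,800)[::1],interpolation=cv2.INTER_CUBIC)[:600] if 0 else cv2.resize(a[190:340,400:490],(360,600),interpolation=cv2.INTER_CUBIC))
plan(.5,0,.1,90,.24)
E
```

```text
carton_a 0.77 [354.8, 287.2] xyyaw [ 0.4272 -0.1383] 1.5 iou 0.92
carton_a 0.7 [244.2, 287.6] xyyaw [0.4352 0.1373] 193.0 iou 0.94
carton_a 0.65 [292.4, 192.4] xyyaw [0.6847 0.0097] -6.4 iou 0.94
burst_a 0.74 [248.7, 174.4] xyyaw [0.6972 0.1265] 14.2 iou 0.94
burst_a 0.69 [351.3, 182.4] xyyaw [ 0.6946 -0.1403] 350.0 iou 0.93
bin 0.73 [154.2, 269.1] xyyaw [0.4769 0.3615] 175.4 iou 0.96
scale 0.65 [442.5, 260.0] xyyaw [ 0.4869 -0.3559] -5.4 iou 0.86
rect [ 0.60249095 -0.30959363]
rect [ 0.59468208 -0.42971608]
rect [ 0.53471055 -0.42461997]
rect [ 0.54400581 -0.30555324]
rib [ 0.42153952 -0.40121774]
lens [0.56172753 0.1373276 ]
cam [ 0.55846206 -0.12414592]
t 1.3 tcp [0.2396 0.5227 0.2423] ydir 65.4 tilt z [ 0.  0. -1.] gap 0.085 F [-0.1 -0.2 -0.4]
 up  0.019  yaw total -0.1368 = 3 x -0.0456
 across 12 x [-0.181 -0.363]  radius 0.5
 down 5 x 0.233
```

View pics/sc.png

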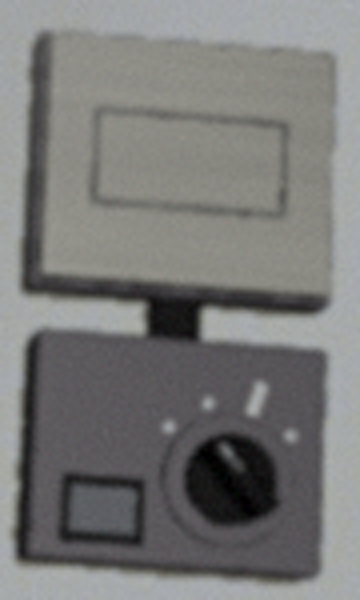

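The crop shows the rectangle with corners at (96,107), (288,124), (284,215) and (93,202), and the knob at about (230,478). The pointer is at (230,450), between the first dot at (168,427) and the second at (208,403). The long rib is at (257,398). I'll start with the left burst carton.

```bash
python3 -c "
from h import *
plan(.685,.1235,.027,104.2,.18)"
```

```text
t 1.3 tcp [0.2396 0.5227 0.2423] ydir 65.4 tilt z [ 0.  0. -1.] gap 0.085 F [-0.1 -0.2 -0.4]
 up  0.519  yaw total -0.2157 = 5 x -0.0431
 across 12 x [-0.232 -0.345]  radius 0.696
 down 6 x 0.213
```

Request:
{"method": "drive_tool", "body": {
  "series": [
    [[0,0,0.1,0,0,-0.043],[0,0,0.1,0,0,-0.043],[0,0,0.1,0,0,-0.043],[0,0,0.1,0,0,-0.043],[0,0,0.12,0,0,-0.043],[-0.232,-0.345,0,0,0,0],[-0.232,-0.345,0,0,0,0],[-0.232,-0.345,0,0,0,0],[-0.232,-0.345,0,0,0,0],[-0.232,-0.345,0,0,0,0],[-0.232,-0.345,0,0,0,0],[-0.232,-0.345,0,0,0,0],[-0.232,-0.345,0,0,0,0],[-0.232,-0.345,0,0,0,0],[-0.232,-0.345,0,0,0,0],[-0.232,-0.345,0,0,0,0],[-0.232,-0.345,0,0,0,0],[0,0,0,0,0,0],[0,0,0,0,0,0]]
  ],
  "jaw": 1,
  "grip_force": 60
}}

```text
clock: 3.68
tcp_pos: [0.684, 0.1221, 0.1794]
orientation: [-0.001, -0.122, 0.992, 0.0]
wrist_force: [-0.4, 0.9, 0.3]
finger_gap: 0.0855
grip_force: 0.0
```

```bash
python3 -c "
from h import *
measure('burst_a',BURST,flap=True)
plan(.685,.1235,.027,104.2,.18)"
```

```text
burst_a 0.87 [255.7, 184.2] xyyaw [0.6915 0.1143] 201.8 iou 0.37
burst_a 0.84 [355.4, 182.3] xyyaw [ 0.6945 -0.1398] -11.1 iou 0.9
t 3.775 tcp [0.6836 0.1231 0.18  ] ydir 104.1 tilt z [-0.001  0.    -1.   ] gap 0.0851 F [-0.4  0.3  0.6]
 up  -0.0  yaw total -0.0003 = 1 x -0.0003
 across 1 x [-0.012  0.001]  radius 0.696
 down 6 x 0.213
```

Request:
{"method": "drive_tool", "body": {
  "series": [
    [[-0.012,0,0.25,0,0,0],[0,0,0.25,0,0,0],[0,0,0.25,0,0,0],[0,0,0.25,0,0,0],[0,0,0.15,0,0,0],[0,0,0.125,0,0,0],[0,0,0,0,0,0],[0,0,0,0,0,0]]
  ]
}}

```text
clock: 4.78
tcp_pos: [0.6866, 0.1226, 0.028]
orientation: [0.001, -0.123, 0.992, -0.0]
wrist_force: [0.1, -0.1, 1.1]
finger_gap: 0.0855
grip_force: 0.0
```

Request:
{"method": "drive_tool", "body": {
  "series": [
    [[0,0,0,0,0,0],[0,0,0,0,0,0],[0,0,0,0,0,0],[0,0,0,0,0,0],[0,0,0,0,0,0],[0,0,0,0,0,0],[0,0,-0.2,0,0,0],[0,0,-0.3,0,0,0],[0,0,-0.3,0,0,0],[0,0,-0.3,0,0,0],[0,0,-0.175,0,0,0],[0,0,0,0,0,0]]
  ],
  "jaw": -1
}}

```text
clock: 6.28
tcp_pos: [0.6866, 0.1226, 0.1811]
orientation: [0.001, -0.123, 0.992, -0.0]
wrist_force: [-0.3, -0.3, -3.6]
finger_gap: 0.0492
grip_force: 63.5
```

```bash
python3 -c "
from h import *
plan(.548,.346,.045,175.4,.18)"
```

```text
t 6.275 tcp [0.6866 0.1226 0.1811] ydir 104.1 tilt z [ 0.002  0.    -1.   ] gap 0.0492 F [-0.3 -0.3 -3.6]
 up  0.009  yaw total -0.3962 = 8 x -0.0495
 across 6 x [-0.294  0.217]  radius 0.648
 down 5 x 0.225
```

Request:
{"method": "drive_tool", "body": {
  "series": [
    [[0,0,0,0,0,-0.0495],[0,0,0,0,0,-0.0495],[0,0,0,0,0,-0.0495],[0,0,0,0,0,-0.0495],[0,0,0,0,0,-0.0495],[0,0,0,0,0,-0.0495],[0,0,0,0,0,-0.0495],[0,0,0,0,0,-0.0495],[-0.294,0.217,0,0,0,0],[-0.294,0.217,0,0,0,0],[-0.294,0.217,0,0,0,0],[-0.294,0.217,0,0,0,0],[-0.294,0.217,0,0,0,0],[-0.294,0.217,0,0,0,0],[0,0,0,0,0,0],[0,0,0.225,0,0,0],[0,0,0.225,0,0,0],[0,0,0.225,0,0,0],[0,0,0.225,0,0,0],[0,0,0.225,0,0,0]]
  ]
}}

```text
clock: 8.78
tcp_pos: [0.5468, 0.3446, 0.0422]
orientation: [-0.001, -0.677, 0.736, 0.0]
wrist_force: [-0.3, 0.1, -3.2]
finger_gap: 0.0491
grip_force: 63.6
```

Request:
{"method": "drive_tool", "body": {
  "series": [
    [[0,0,0.03,0,0,0],[0,0,0,0,0,0]]
  ]
}}

```text
clock: 9.02
tcp_pos: [0.5473, 0.3454, 0.0408]
orientation: [-0.001, -0.678, 0.735, 0.0]
wrist_force: [0.2, -1.0, -2.5]
finger_gap: 0.0493
grip_force: 63.5
```

Request:
{"method": "drive_tool", "body": {
  "series": [
    [[0,0,0,0,0,0],[0,0,0,0,0,0],[0,0,0,0,0,0],[0,0,0,0,0,0],[0,0,-0.2,0,0,0],[0,0,-0.3,0,0,0],[0,0,-0.4,0,0,0],[0,0,-0.25,0,0,0],[0,0,0,0,0,0]]
  ],
  "jaw": 1
}}

```text
clock: 10.15
tcp_pos: [0.549, 0.347, 0.1828]
orientation: [0.003, -0.678, 0.735, -0.001]
wrist_force: [-0.5, 0.8, -0.8]
finger_gap: 0.0858
grip_force: 0.0
```

```bash
python3 -c "
from h import *
plan(.6825,-.138,.027,79.3,.18)"
```

```text
t 10.15 tcp [0.549  0.347  0.1828] ydir 175.4 tilt z [ 0.006  0.003 -1.   ] gap 0.0858 F [-0.5  0.8 -0.8]
 up  0.023  yaw total 0.5337 = 11 x 0.0485
 across 11 x [-0.168 -0.342]  radius 0.696
 down 6 x 0.213
```

Request:
{"method": "drive_tool", "body": {
  "series": [
    [[0,0,0,0,0,0.0485],[0,0,0,0,0,0.0485],[0,0,0,0,0,0.0485],[0,0,0,0,0,0.0485],[0,0,0,0,0,0.0485],[0,0,0,0,0,0.0485],[0,0,0,0,0,0.0485],[0,0,0,0,0,0.0485],[0,0,0,0,0,0.0485],[0,0,0,0,0,0.0485],[0,0,0,0,0,0.0485],[-0.205,-0.418,0,0,0,0],[-0.205,-0.418,0,0,0,0],[-0.205,-0.418,0,0,0,0],[-0.205,-0.418,0,0,0,0],[-0.205,-0.418,0,0,0,0],[-0.205,-0.418,0,0,0,0],[-0.205,-0.418,0,0,0,0],[-0.205,-0.418,0,0,0,0],[-0.205,-0.418,0,0,0,0]]
  ]
}}

```text
clock: 12.65
tcp_pos: [0.6809, -0.1401, 0.1776]
orientation: [-0.001, 0.093, 0.996, 0.0]
wrist_force: [-0.3, 1.9, 0.4]
finger_gap: 0.0856
grip_force: 0.0
```

Request:
{"method": "drive_tool", "body": {
  "series": [
    [[0,0,0,0,0,0],[0,0,0,0,0,0]]
  ]
}}

```text
clock: 12.9
tcp_pos: [0.6804, -0.1384, 0.1777]
orientation: [-0.001, 0.093, 0.996, 0.001]
wrist_force: [-0.0, 0.1, -0.1]
finger_gap: 0.0851
grip_force: 0.0
```

```bash
python3 -c "
from h import *
measure('burst_a',BURST,flap=True)
plan(.6825,-.138,.027,79.3,.18)
cv2.imwrite('pics/t2.png',cv2.resize(viewer.read_camera('top')[130:370,80:520,::-1],(800,436)))"
```

```text
burst_a 0.63 [152.9, 235.5] xyyaw [0.5487 0.3604] 85.1 iou 0.94
t 13.0 tcp [ 0.6807 -0.1371  0.1786] ydir 79.4 tilt z [-0.001  0.001 -1.   ] gap 0.0855 F [-0.2  0.  -0.4]
 up  -0.012  yaw total 0.0006 = 1 x 0.0006
 across 1 x [-0.016 -0.004]  radius 0.696
 down 6 x 0.213
```

View pics/t2.png

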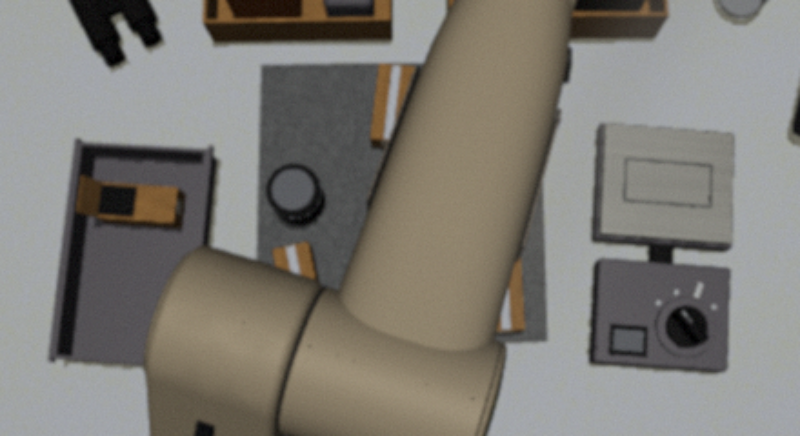

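The burst carton is in the bin at (130,200), and the arm hides the second one. I'll check that one in the scene camera before descending.

```bash
python3 -c "
from h import *
measure('burst_a',BURST,'scene',flap=True)
im=viewer.read_camera('scene'); cv2.imwrite('pics/s2.png',cv2.resize(im[150:350,150:450,::-1],(800,533)))"
```

```text
burst_a 0.87 [217.7, 256.8] xyyaw [ 0.695  -0.1419] -10.2 iou 0.96
burst_a 0.83 [467.6, 404.0] xyyaw [0.5459 0.355 ] 85.0 iou 0.96
```

View pics/s2.png

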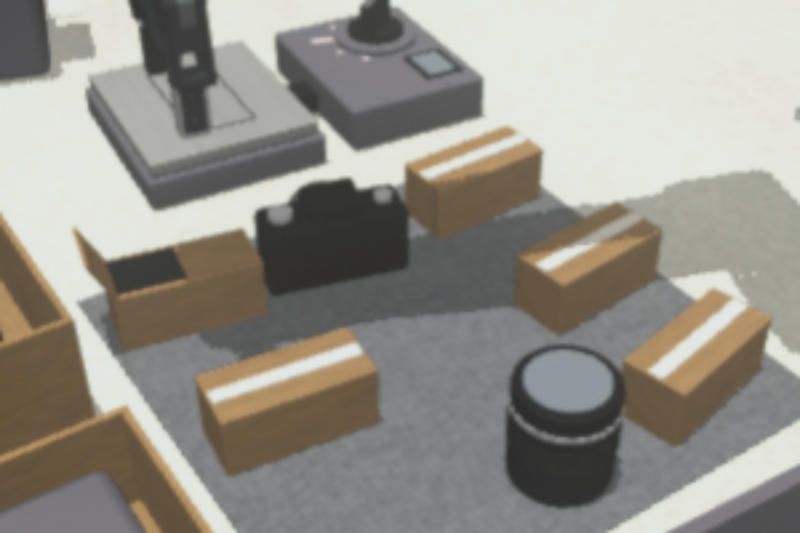

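The second burst carton hasn't moved: it's at (185,285) in the crop, with its flap at the far end. Descending and gripping it now.

Request:
{"method": "drive_tool", "body": {
  "series": [
    [[-0.016,-0.01,0.25,0,0,0],[0,0,0.25,0,0,0],[0,0,0.25,0,0,0],[0,0,0.25,0,0,0],[0,0,0.15,0,0,0],[0,0,0.115,0,0,0],[0,0,0,0,0,0],[0,0,0,0,0,0]]
  ]
}}

```text
clock: 14.2
tcp_pos: [0.6837, -0.1403, 0.0286]
orientation: [0.001, 0.093, 0.996, -0.0]
wrist_force: [0.1, -0.1, 1.2]
finger_gap: 0.0851
grip_force: 0.0
```

Request:
{"method": "drive_tool", "body": {
  "series": [
    [[0,0,0,0,0,0],[0,0,0,0,0,0],[0,0,0,0,0,0],[0,0,0,0,0,0],[0,0,0,0,0,0],[0,0,0,0,0,0],[0,0,-0.2,0,0,0],[0,0,-0.3,0,0,0],[0,0,-0.3,0,0,0],[0,0,-0.3,0,0,0],[0,0,-0.175,0,0,0],[0,0,0,0,0,0]]
  ],
  "jaw": -1
}}

```text
clock: 15.7
tcp_pos: [0.6837, -0.1405, 0.1819]
orientation: [0.001, 0.093, 0.996, -0.0]
wrist_force: [0.6, -0.9, -2.8]
finger_gap: 0.0491
grip_force: 63.8
```

```bash
python3 -c "
from h import *
plan(.407,.355,.041,175.4,.18)"
```

```text
t 15.7 tcp [ 0.6837 -0.1405  0.1819] ydir 79.3 tilt z [ 0.003 -0.001 -1.   ] gap 0.0491 F [ 0.6 -0.9 -2.8]
 up  0.015  yaw total 0.4662 = 9 x 0.0518
 across 12 x [ 0.328 -0.219]  radius 0.54
 down 5 x 0.232
```

Request:
{"method": "drive_tool", "body": {
  "series": [
    [[0,0,0,0,0,0.0518],[0,0,0,0,0,0.0518],[0,0,0,0,0,0.0518],[0,0,0,0,0,0.0518],[0,0,0,0,0,0.0518],[0,0,0,0,0,0.0518],[0,0,0,0,0,0.0518],[0,0,0,0,0,0.0518],[0,0,0,0,0,0.0518],[0.379,-0.241,0,0,0,0],[0.379,-0.241,0,0,0,0],[0.379,-0.241,0,0,0,0],[0.379,-0.241,0,0,0,0],[0.379,-0.241,0,0,0,0],[0.379,-0.241,0,0,0,0],[0.379,-0.241,0,0,0,0],[0.379,-0.241,0,0,0,0],[0.379,-0.241,0,0,0,0],[0.379,-0.241,0,0,0,0],[0.379,-0.241,0,0,0,0]]
  ]
}}

```text
clock: 18.2
tcp_pos: [0.404, 0.3848, 0.1785]
orientation: [-0.0, 0.735, 0.678, -0.001]
wrist_force: [1.4, 0.9, -2.4]
finger_gap: 0.0493
grip_force: 63.8
```

```bash
python3 -c "
from h import *
plan(.407,.384,.041,-4.6,.18)"
```

```text
t 18.2 tcp [0.404  0.3848 0.1785] ydir -4.6 tilt z [-0.002 -0.002 -1.   ] gap 0.0493 F [ 1.4  0.9 -2.4]
 up  -0.013  yaw total -0.0 = 1 x -0.0
 across 1 x [-0.004  0.025]  radius 0.56
 down 5 x 0.232
```

Next is carton near-left at (.435,.137) with yaw 13°. I'll release the burst carton first and then measure the cartons.

Request:
{"method": "drive_tool", "body": {
  "series": [
    [[0,0.025,0.23,0,0,0],[0,0,0.23,0,0,0],[0,0,0.23,0,0,0],[0,0,0.23,0,0,0],[0,0,0.16,0,0,0],[0,0,0.06,0,0,0],[0,0,0,0,0,0],[0,0,0,0,0,0]]
  ]
}}

```text
clock: 19.2
tcp_pos: [0.4093, 0.3841, 0.0443]
orientation: [0.0, 0.735, 0.678, 0.001]
wrist_force: [-0.4, -0.3, -1.5]
finger_gap: 0.0491
grip_force: 63.9
```

Request:
{"method": "drive_tool", "body": {
  "series": [
    [[0,0,0,0,0,0],[0,0,0,0,0,0],[0,0,0,0,0,0],[0,0,0,0,0,0],[0,0,-0.2,0,0,0],[0,0,-0.3,0,0,0],[0,0,-0.4,0,0,0],[0,0,-0.25,0,0,0],[0,0,0,0,0,0]]
  ],
  "jaw": 1
}}

```text
clock: 20.32
tcp_pos: [0.4104, 0.3849, 0.1847]
orientation: [0.0, 0.735, 0.678, 0.003]
wrist_force: [0.4, -0.4, -0.2]
finger_gap: 0.085
grip_force: 0.0
```

```bash
python3 -c "
from h import *
measure('carton_a',CART,'scene');measure('carton_a',CART); measure('burst_a',BURST,'scene',flap=True,z=.005); measure('scale',SC)
for n in('scene','top'):
  d=models.silhouettes('plate',n); print([(e['score'],e['location']) for e in d])
plan(.4352,.1373,.027,103,.18)
im=viewer.read_camera('top'); cv2.imwrite('pics/t3.png',cv2.resize(im[130:370,80:520,::-1],(800,436)))"
```

```text
carton_a 0.82 [259.0, 301.2] xyyaw [0.6878 0.0069] -7.3 iou 0.95
carton_a 0.77 [409.4, 288.6] xyyaw [0.435  0.1326] 193.0 iou 0.95
carton_a 0.74 [368.5, 247.7] xyyaw [0.4242 0.0046] 188.5 iou 0.94
carton_a 0.62 [327.0, 216.6] xyyaw [ 0.4267 -0.1417] 181.7 iou 0.97
carton_a 0.96 [296.0, 293.7] xyyaw [0.4228 0.0084] 185.2 iou 0.91
carton_a 0.87 [355.7, 287.7] xyyaw [ 0.4264 -0.138 ] 2.7 iou 0.93
carton_a 0.77 [244.1, 287.7] xyyaw [0.4341 0.1357] 11.9 iou 0.96
carton_a 0.76 [294.5, 187.9] xyyaw [0.686 0.01 ] 173.3 iou 0.94
carton_a 0.74 [353.3, 233.1] xyyaw [ 0.5743 -0.1303] 166.5 iou 0.77
burst_a 0.79 [528.2, 361.7] xyyaw [0.4091 0.3725] -93.3 iou 0.96
burst_a 0.77 [464.1, 400.9] xyyaw [0.5497 0.3569] 85.0 iou 0.96
scale 0.86 [444.9, 263.4] xyyaw [ 0.4878 -0.3579] -4.6 iou 0.88
[(0.92, [252.9, 188.4]), (0.3, [368.8, 250.3])]
[(0.8, [445.8, 261.9])]
t 20.825 tcp [0.4086 0.3836 0.181 ] ydir -4.6 tilt z [-0.001 -0.001 -1.   ] gap 0.0855 F [-0.3 -0.3  0. ]
 up  0.009  yaw total -0.5977 = 12 x -0.0498
 across 5 x [ 0.049 -0.41 ]  radius 0.456
 down 6 x 0.213
```

View pics/t3.png

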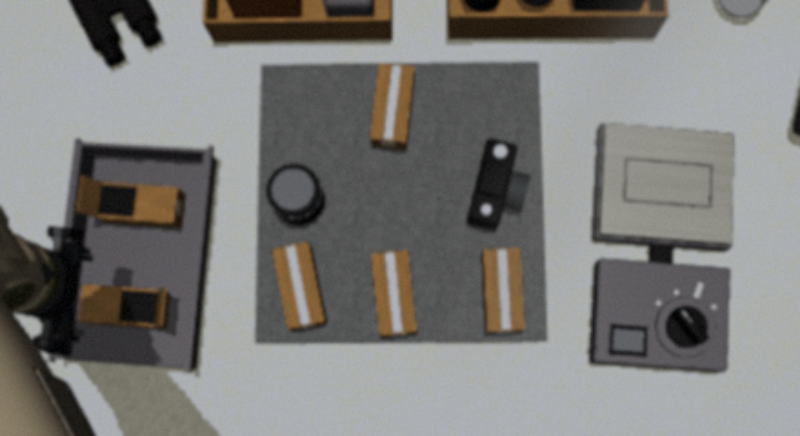

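Both burst cartons are in the bin, at (130,203) and (122,305). The camera, lens and four sealed cartons haven't moved. Now the near-left carton.

Request:
{"method": "drive_tool", "body": {
  "series": [
    [[0,0,0,0,0,-0.05],[0,0,0,0,0,-0.05],[0,0,0,0,0,-0.05],[0,0,0,0,0,-0.05],[0,0,0,0,0,-0.05],[0,0,0,0,0,-0.05],[0,0,0,0,0,-0.05],[0,0,0,0,0,-0.05],[0,0,0,0,0,-0.05],[0,0,0,0,0,-0.05],[0,0,0,0,0,-0.05],[0,0,0,0,0,-0.045],[0.049,-0.41,0,0,0,0],[0.049,-0.41,0,0,0,0],[0.049,-0.41,0,0,0,0],[0.049,-0.41,0,0,0,0],[0.049,-0.41,0,0,0,0],[0,0,0,0,0,0],[0,0,0,0,0,0]]
  ]
}}

```text
clock: 23.25
tcp_pos: [0.4335, 0.1373, 0.1818]
orientation: [0.0, -0.109, 0.994, 0.0]
wrist_force: [-0.1, 0.3, 0.4]
finger_gap: 0.0851
grip_force: 0.0
```

```bash
python3 -c "
from h import *
plan(.4345,.135,.025,102.5,.18)"
```

```text
t 23.25 tcp [0.4335 0.1373 0.1818] ydir 102.5 tilt z [ 0.     0.001 -1.   ] gap 0.0851 F [-0.1  0.3  0.4]
 up  0.015  yaw total -0.0002 = 1 x -0.0002
 across 1 x [-0.004 -0.02 ]  radius 0.455
 down 6 x 0.215
```

Request:
{"method": "drive_tool", "body": {
  "series": [
    [[0,-0.02,0.25,0,0,0],[0,0,0.25,0,0,0],[0,0,0.25,0,0,0],[0,0,0.25,0,0,0],[0,0,0.18,0,0,0],[0,0,0.125,0,0,0],[0,0,0,0,0,0],[0,0,0,0,0,0]]
  ]
}}

```text
clock: 24.25
tcp_pos: [0.4342, 0.1358, 0.0255]
orientation: [0.0, -0.11, 0.994, 0.0]
wrist_force: [1.0, 0.6, -0.4]
finger_gap: 0.0852
grip_force: 0.0
```

Request:
{"method": "drive_tool", "body": {
  "series": [
    [[0,0,0,0,0,0],[0,0,0,0,0,0],[0,0,0,0,0,0],[0,0,0,0,0,0],[0,0,0,0,0,0],[0,0,0,0,0,0],[0,0,-0.2,0,0,0],[0,0,-0.3,0,0,0],[0,0,-0.3,0,0,0],[0,0,-0.3,0,0,0],[0,0,-0.2,0,0,0],[0,0,0,0,0,0]]
  ],
  "jaw": -1
}}

```text
clock: 25.75
tcp_pos: [0.435, 0.1349, 0.1824]
orientation: [0.002, -0.109, 0.994, 0.0]
wrist_force: [0.3, 0.2, -1.5]
finger_gap: 0.0495
grip_force: 63.1
```

```bash
python3 -c "
from h import *
plan(.569,-.367,.072,175.3,.18)"
```

```text
t 25.75 tcp [0.435  0.1349 0.1824] ydir 102.5 tilt z [ 0.003  0.    -1.   ] gap 0.0495 F [ 0.3  0.2 -1.5]
 up  0.02  yaw total -0.4045 = 8 x -0.0506
 across 11 x [ 0.371 -0.132]  radius 0.677
 down 4 x 0.225
```

Request:
{"method": "drive_tool", "body": {
  "series": [
    [[0,0,0,0,0,-0.0506],[0,0,0,0,0,-0.0506],[0,0,0,0,0,-0.0506],[0,0,0,0,0,-0.0506],[0,0,0,0,0,-0.0506],[0,0,0,0,0,-0.0506],[0,0,0,0,0,-0.0506],[0,0,0,0,0,-0.0506],[0.371,-0.132,0,0,0,0],[0.371,-0.132,0,0,0,0],[0.371,-0.132,0,0,0,0],[0.371,-0.132,0,0,0,0],[0.371,-0.132,0,0,0,0],[0.371,-0.132,0,0,0,0],[0.371,-0.132,0,0,0,0],[0.371,-0.132,0,0,0,0],[0.371,-0.132,0,0,0,0],[0.371,-0.132,0,0,0,0],[0.371,-0.132,0,0,0,0],[0,0,0,0,0,0]]
  ]
}}

```text
clock: 28.25
tcp_pos: [0.5674, -0.3705, 0.1771]
orientation: [-0.0, -0.677, 0.736, 0.001]
wrist_force: [-0.4, 1.1, -2.1]
finger_gap: 0.0491
grip_force: 63.3
```

```bash
python3 -c "
from h import *
plan(.569,-.367,.072,175.3,.18)"
```

```text
t 28.25 tcp [ 0.5674 -0.3705  0.1771] ydir 175.1 tilt z [-0.003  0.002 -1.   ] gap 0.0491 F [-0.4  1.1 -2.1]
 up  -0.024  yaw total -0.0009 = 1 x -0.0009
 across 1 x [-0.03  -0.011]  radius 0.677
 down 4 x 0.225
```

Request:
{"method": "drive_tool", "body": {
  "series": [
    [[-0.01,-0.005,0.2,0,0,0],[0,0,0.2,0,0,0],[0,0,0.2,0,0,0],[0,0,0.15,0,0,0],[0,0,0.1,0,0,0],[0,0,0.025,0,0,0],[0,0,0,0,0,0],[0,0,0,0,0,0],[0,0,0,0,0,0]]
  ]
}}

```text
clock: 29.38
tcp_pos: [0.5692, -0.3664, 0.0769]
orientation: [0.0, -0.678, 0.735, -0.001]
wrist_force: [-0.1, -0.3, -3.4]
finger_gap: 0.0492
grip_force: 63.4
```

```bash
python3 -c "
from h import *
plan(.569,-.367,.069,175.3,.072)
measure('carton_a',CART,'scene',z=.044)
for n,w in(('scene',(150,130,350,280)),('top',(400,190,490,340))):
  im=viewer.read_camera(n); c=im[w[1]:w[3],w[0]:w[2],::-1]; cv2.imwrite('pics/p1%s.png'%n,cv2.resize(c,None,fx=4,fy=4,interpolation=2))"
```

```text
t 29.375 tcp [ 0.5692 -0.3664  0.0769] ydir 175.4 tilt z [ 0.001 -0.001 -1.   ] gap 0.0492 F [-0.1 -0.3 -3.4]
 up  0.041  yaw total 0.0004 = 1 x 0.0004
 across 1 x [0.005 0.001]  radius 0.677
 down 1 x 0.025
carton_a 0.89 [259.1, 298.2] xyyaw [0.7042 0.0477] -11.6 iou 0.86
carton_a 0.78 [325.4, 214.5] xyyaw [ 0.4635 -0.09  ] 15.5 iou 0.81
carton_a 0.64 [226.1, 178.7] xyyaw [ 0.5601 -0.3759] 77.2 iou 0.85
carton_a 0.57 [368.0, 248.1] xyyaw [0.4623 0.0455] 15.9 iou 0.83
```

View pics/p1scene.png

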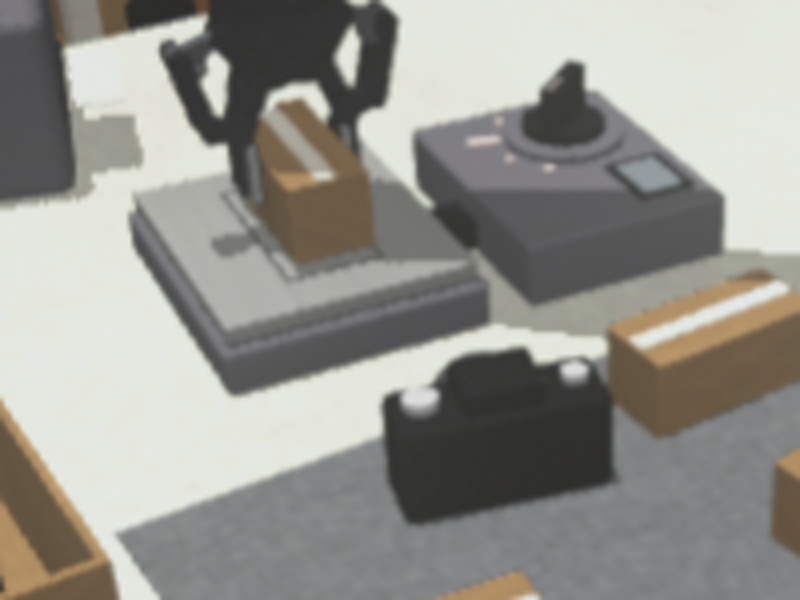

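The carton hangs just above the rectangle at (310,210) and is aligned with it. I'll lower it and release.

Request:
{"method": "drive_tool", "body": {
  "series": [
    [[0,0,0.035,0,0,0],[0,0,0.015,0,0,0],[0,0,0,0,0,0]]
  ]
}}

```text
clock: 29.95
tcp_pos: [0.5686, -0.366, 0.07]
orientation: [0.0, -0.678, 0.735, 0.0]
wrist_force: [-0.5, 0.5, -1.1]
finger_gap: 0.0492
grip_force: 63.6
```

Request:
{"method": "drive_tool", "body": {
  "series": [
    [[0,0,0,0,0,0],[0,0,0,0,0,0],[0,0,0,0,0,0],[0,0,0,0,0,0],[0,0,0,0,0,0],[0,0,-0.2,0,0,0],[0,0,-0.3,0,0,0],[0,0,-0.3,0,0,0],[0,0,-0.1,0,0,0],[0,0,0,0,0,0]]
  ],
  "jaw": 1
}}

```text
clock: 31.2
tcp_pos: [0.5691, -0.3663, 0.1784]
orientation: [0.0, -0.678, 0.735, -0.001]
wrist_force: [0.1, 0.0, -0.7]
finger_gap: 0.0854
grip_force: 0.0
```

```bash
python3 -c "
from h import *
plan(.4265,-.139,.025,92.2,.18)"
```

```text
t 31.2 tcp [ 0.5691 -0.3663  0.1784] ydir 175.4 tilt z [ 0.001 -0.001 -1.   ] gap 0.0854 F [ 0.1  0.  -0.7]
 up  -0.013  yaw total 0.4621 = 9 x 0.0513
 across 6 x [0.186 0.323]  radius 0.449
 down 6 x 0.215
```

Request:
{"method": "drive_tool", "body": {
  "series": [
    [[0,0,0,0,0,0.0513],[0,0,0,0,0,0.0513],[0,0,0,0,0,0.0513],[0,0,0,0,0,0.0513],[0,0,0,0,0,0.0513],[0,0,0,0,0,0.0513],[0,0,0,0,0,0.0513],[0,0,0,0,0,0.0513],[0,0,0,0,0,0.0513],[0.186,0.323,0,0,0,0],[0.186,0.323,0,0,0,0],[0.186,0.323,0,0,0,0],[0.186,0.323,0,0,0,0],[0.186,0.323,0,0,0,0],[0.186,0.323,0,0,0,0],[0,0,0,0,0,0],[0,0,0,0,0,0]]
  ]
}}

```text
clock: 33.33
tcp_pos: [0.4258, -0.1391, 0.1772]
orientation: [-0.0, -0.02, 1.0, 0.0]
wrist_force: [0.5, 0.1, 0.5]
finger_gap: 0.0856
grip_force: 0.0
```

```bash
python3 -c "
from h import *
plan(.4265,-.139,.025,92.2,.18)
for n in('scene','top'): measure('carton_a',CART,n,z=.044)
im=viewer.read_camera('top'); cv2.imwrite('pics/p2.png',cv2.resize(im[190:340,400:490,::-1],(360,600),interpolation=2))"
```

```text
t 33.325 tcp [ 0.4258 -0.1391  0.1772] ydir 92.3 tilt z [-0.001  0.    -1.   ] gap 0.0856 F [0.5 0.1 0.5]
 up  -0.023  yaw total 0.0005 = 1 x 0.0005
 across 1 x [-0.006  0.001]  radius 0.449
 down 6 x 0.215
carton_a 0.87 [327.0, 213.7] xyyaw [ 0.4651 -0.0883] 13.2 iou 0.83
carton_a 0.85 [256.6, 298.8] xyyaw [0.7043 0.048 ] 169.9 iou 0.83
carton_a 0.82 [369.0, 248.9] xyyaw [0.4628 0.0451] 16.3 iou 0.82
carton_a 0.61 [225.6, 178.5] xyyaw [ 0.5676 -0.3702] 83.4 iou 0.94
carton_a 0.97 [296.4, 294.8] xyyaw [0.4191 0.0071] 6.1 iou 0.92
carton_a 0.61 [295.0, 187.7] xyyaw [0.6721 0.0077] -7.0 iou 0.93
carton_a 0.58 [448.5, 230.2] xyyaw [ 0.5676 -0.3668] 85.8 iou 0.92
```

View pics/p2.png

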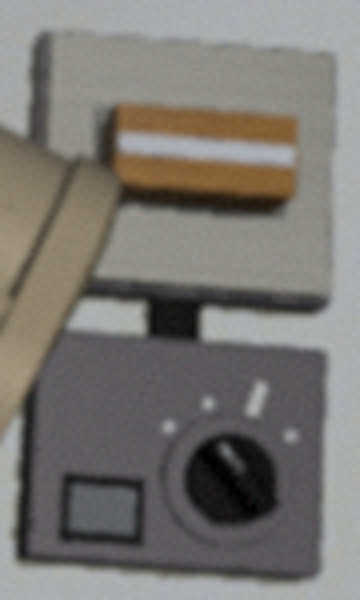

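The first carton sits on the rectangle, and the fit gives (.568,-.368), so it's within 2 mm. Next is the near-right carton.

Request:
{"method": "drive_tool", "body": {
  "series": [
    [[0,0,0.25,0,0,0],[0,0,0.25,0,0,0],[0,0,0.25,0,0,0],[0,0,0.25,0,0,0],[0,0,0.15,0,0,0],[0,0,0.12,0,0,0],[0,0,0,0,0,0],[0,0,0,0,0,0]]
  ]
}}

```text
clock: 34.58
tcp_pos: [0.4263, -0.1394, 0.026]
orientation: [0.0, -0.02, 1.0, -0.0]
wrist_force: [0.3, 0.3, 0.4]
finger_gap: 0.0854
grip_force: 0.0
```

Request:
{"method": "drive_tool", "body": {
  "series": [
    [[0,0,0,0,0,0],[0,0,0,0,0,0],[0,0,0,0,0,0],[0,0,0,0,0,0],[0,0,0,0,0,0],[0,0,0,0,0,0],[0,0,-0.2,0,0,0],[0,0,-0.3,0,0,0],[0,0,-0.3,0,0,0],[0,0,-0.3,0,0,0],[0,0,-0.2,0,0,0],[0,0,0,0,0,0]]
  ],
  "jaw": -1
}}

```text
clock: 36.08
tcp_pos: [0.4267, -0.1395, 0.183]
orientation: [0.001, -0.02, 1.0, -0.001]
wrist_force: [0.1, -0.5, -3.0]
finger_gap: 0.049
grip_force: 63.0
```

```bash
python3 -c "
from h import *
plan(.5685,-.3675,.121,175.3,.18)"
```

```text
t 36.075 tcp [ 0.4267 -0.1395  0.183 ] ydir 92.3 tilt z [ 0.003 -0.002 -1.   ] gap 0.049 F [ 0.1 -0.5 -3. ]
 up  0.025  yaw total -0.4613 = 9 x -0.0513
 across 6 x [ 0.299 -0.222]  radius 0.677
 down 2 x 0.246
```

Request:
{"method": "drive_tool", "body": {
  "series": [
    [[0,0,0,0,0,-0.0513],[0,0,0,0,0,-0.0513],[0,0,0,0,0,-0.0513],[0,0,0,0,0,-0.0513],[0,0,0,0,0,-0.0513],[0,0,0,0,0,-0.0513],[0,0,0,0,0,-0.0513],[0,0,0,0,0,-0.0513],[0,0,0,0,0,-0.0513],[0.299,-0.222,0,0,0,0],[0.299,-0.222,0,0,0,0],[0.299,-0.222,0,0,0,0],[0.299,-0.222,0,0,0,0],[0.299,-0.222,0,0,0,0],[0.299,-0.222,0,0,0,0],[0,0,0,0,0,0],[0,0,0,0,0,0],[0,0,0,0,0,0]]
  ]
}}

```text
clock: 38.33
tcp_pos: [0.5671, -0.3652, 0.1811]
orientation: [-0.0, -0.678, 0.735, 0.001]
wrist_force: [-0.6, -0.4, -1.7]
finger_gap: 0.0494
grip_force: 63.3
```

```bash
python3 -c "
from h import *
plan(.5685,-.3675,.121,175.3,.18)"
```

```text
t 38.325 tcp [ 0.5671 -0.3652  0.1811] ydir 175.4 tilt z [-0.001  0.001 -1.   ] gap 0.0494 F [-0.6 -0.4 -1.7]
 up  0.009  yaw total 0.0006 = 1 x 0.0006
 across 1 x [ 0.018 -0.014]  radius 0.677
 down 2 x 0.246
```

Request:
{"method": "drive_tool", "body": {
  "series": [
    [[0.015,-0.01,0.18,0,0,0],[0,0,0.18,0,0,0],[0,0,0.09,0,0,0],[0,0,0.03,0,0,0],[0,0,0.015,0,0,0],[0,0,0.01,0,0,0],[0,0,0,0,0,0],[0,0,0,0,0,0]]
  ]
}}

```text
clock: 39.33
tcp_pos: [0.569, -0.3685, 0.1214]
orientation: [0.0, -0.678, 0.735, -0.0]
wrist_force: [-0.2, 0.3, -3.4]
finger_gap: 0.0491
grip_force: 63.4
```

Request:
{"method": "drive_tool", "body": {
  "series": [
    [[0,0,0,0,0,0]]
  ]
}}

```text
clock: 39.45
tcp_pos: [0.5689, -0.3685, 0.1212]
orientation: [0.0, -0.678, 0.735, -0.0]
wrist_force: [-0.0, -0.1, -2.4]
finger_gap: 0.0492
grip_force: 63.4
```

Request:
{"method": "drive_tool", "body": {
  "series": [
    [[0,0,0.01,0,0,0],[0,0,0,0,0,0]]
  ]
}}

```text
clock: 39.7
tcp_pos: [0.5689, -0.3685, 0.1205]
orientation: [0.0, -0.678, 0.735, -0.0]
wrist_force: [-1.0, 1.2, 1.7]
finger_gap: 0.049
grip_force: 63.7
```

Request:
{"method": "drive_tool", "body": {
  "series": [
    [[0,0,0,0,0,0],[0,0,0,0,0,0],[0,0,0,0,0,0],[0,0,0,0,0,0],[0,0,0,0,0,0],[0,0,-0.2,0,0,0],[0,0,-0.3,0,0,0],[0,0,-0.2,0,0,0],[0,0,0,0,0,0]]
  ],
  "jaw": 1
}}

```text
clock: 40.83
tcp_pos: [0.5699, -0.3693, 0.2063]
orientation: [0.0, -0.678, 0.735, -0.002]
wrist_force: [0.5, -0.4, 0.1]
finger_gap: 0.0854
grip_force: 0.0
```

```bash
python3 -c "
from h import *
plan(.4235,.0065,.025,96.8,.2)"
```

```text
t 40.825 tcp [ 0.5699 -0.3693  0.2063] ydir 175.4 tilt z [ 0.004 -0.003 -1.   ] gap 0.0854 F [ 0.5 -0.4  0.1]
 up  0.053  yaw total 0.4365 = 9 x 0.0485
 across 9 x [0.093 0.362]  radius 0.424
 down 6 x 0.243
```

Request:
{"method": "drive_tool", "body": {
  "series": [
    [[0,0,0,0,0,0.0485],[0,0,0,0,0,0.0485],[0,0,0,0,0,0.0485],[0,0,0,0,0,0.0485],[0,0,0,0,0,0.0485],[0,0,0,0,0,0.0485],[0,0,0,0,0,0.0485],[0,0,0,0,0,0.0485],[0,0,0,0,0,0.0485],[0.093,0.362,0,0,0,0],[0.093,0.362,0,0,0,0],[0.093,0.362,0,0,0,0],[0.093,0.362,0,0,0,0],[0.093,0.362,0,0,0,0],[0.093,0.362,0,0,0,0],[0.093,0.362,0,0,0,0],[0.093,0.362,0,0,0,0],[0.093,0.362,0,0,0,0],[0,0,0,0,0,0],[0,0,0,0,0,0]]
  ]
}}

```text
clock: 43.32
tcp_pos: [0.4226, 0.0078, 0.2032]
orientation: [-0.0, -0.06, 0.998, -0.0]
wrist_force: [0.6, 0.1, 0.2]
finger_gap: 0.0855
grip_force: 0.0
```

```bash
python3 -c "
from h import *
plan(.4235,.0065,.025,96.8,.2)
for n in('scene','top'): measure('carton_a',[box(.11,.05,.1)],n,z=.044)"
```

```text
t 43.325 tcp [0.4226 0.0078 0.2032] ydir 96.8 tilt z [-0. -0. -1.] gap 0.0855 F [0.6 0.1 0.2]
 up  0.027  yaw total 0.0002 = 1 x 0.0002
 across 1 x [-0.006 -0.012]  radius 0.424
 down 6 x 0.243
carton_a 0.95 [369.9, 249.2] xyyaw [0.4629 0.0481] 15.6 iou 0.54
carton_a 0.74 [227.9, 184.6] xyyaw [ 0.5904 -0.3159] 81.2 iou 0.33
carton_a 0.73 [224.2, 155.3] xyyaw [ 0.5353 -0.4541] 87.8 iou 0.65
carton_a 0.68 [257.4, 298.3] xyyaw [0.7136 0.0709] 27.9 iou 0.53
carton_a 0.94 [293.5, 189.2] xyyaw [0.6563 0.0071] 176.1 iou 0.76
carton_a 0.69 [454.7, 223.9] xyyaw [ 0.5688 -0.3692] 90.3 iou 0.75
carton_a 0.53 [440.4, 235.6] xyyaw [ 0.5571 -0.3559] 95.9 iou 0.16
```

Request:
{"method": "drive_tool", "body": {
  "series": [
    [[0,-0.01,0.25,0,0,0],[0,0,0.25,0,0,0],[0,0,0.25,0,0,0],[0,0,0.25,0,0,0],[0,0,0.25,0,0,0],[0,0,0.15,0,0,0],[0,0,0.085,0,0,0],[0,0,0,0,0,0],[0,0,0,0,0,0]]
  ]
}}

```text
clock: 44.65
tcp_pos: [0.4236, 0.0065, 0.0263]
orientation: [0.001, -0.059, 0.998, -0.0]
wrist_force: [0.6, -0.1, 0.7]
finger_gap: 0.0852
grip_force: 0.0
```

Request:
{"method": "drive_tool", "body": {
  "series": [
    [[0,0,0,0,0,0],[0,0,0,0,0,0],[0,0,0,0,0,0],[0,0,0,0,0,0],[0,0,0,0,0,0],[0,0,0,0,0,0],[0,0,-0.2,0,0,0],[0,0,-0.3,0,0,0],[0,0,-0.3,0,0,0],[0,0,-0.3,0,0,0],[0,0,-0.3,0,0,0],[0,0,-0.25,0,0,0],[0,0,0,0,0,0]]
  ],
  "jaw": -1
}}

```text
clock: 46.28
tcp_pos: [0.4242, 0.0066, 0.2256]
orientation: [0.002, -0.059, 0.998, -0.001]
wrist_force: [-0.1, 0.6, -1.7]
finger_gap: 0.0492
grip_force: 62.7
```

```bash
python3 -c "
from h import *
plan(.5685,-.368,.171,175.3,.22)
measure('carton_a',CART,'scene',z=.094);measure('carton_a',CART,'top',z=.094)"
```

```text
t 46.275 tcp [0.4242 0.0066 0.2256] ydir 96.8 tilt z [ 0.004 -0.001 -1.   ] gap 0.0492 F [-0.1  0.6 -1.7]
 up  0.047  yaw total -0.436 = 9 x -0.0484
 across 9 x [ 0.335 -0.162]  radius 0.677
 down 2 x 0.204
carton_a 0.89 [226.2, 184.0] xyyaw [ 0.6025 -0.2883] 79.5 iou 0.48
carton_a 0.71 [256.7, 299.4] xyyaw [0.7199 0.0895] -6.6 iou 0.69
carton_a 0.67 [222.6, 156.1] xyyaw [ 0.569 -0.371] 85.1 iou 0.94
carton_a 0.6 [369.8, 161.1] xyyaw [ 0.2991 -0.1646] 24.8 iou 0.68
carton_a 0.83 [441.6, 238.4] xyyaw [ 0.5532 -0.3477] 87.5 iou 0.2
carton_a 0.67 [454.1, 221.9] xyyaw [ 0.5676 -0.3658] 86.5 iou 0.95
carton_a 0.6 [296.2, 185.2] xyyaw [0.6641 0.0066] 177.2 iou 0.76
```

Request:
{"method": "drive_tool", "body": {
  "series": [
    [[0,0,0,0,0,-0.0484],[0,0,0,0,0,-0.0484],[0,0,0,0,0,-0.0484],[0,0,0,0,0,-0.0484],[0,0,0,0,0,-0.0484],[0,0,0,0,0,-0.0484],[0,0,0,0,0,-0.0484],[0,0,0,0,0,-0.0484],[0,0,0,0,0,-0.0484],[0.335,-0.162,0,0,0,0],[0.335,-0.162,0,0,0,0],[0.335,-0.162,0,0,0,0],[0.335,-0.162,0,0,0,0],[0.335,-0.162,0,0,0,0],[0.335,-0.162,0,0,0,0],[0.335,-0.162,0,0,0,0],[0.335,-0.162,0,0,0,0],[0.335,-0.162,0,0,0,0],[0,0,0,0,0,0],[0,0,0,0,0,0]]
  ]
}}

```text
clock: 48.98
tcp_pos: [0.5662, -0.3677, 0.2216]
orientation: [-0.0, -0.677, 0.736, 0.002]
wrist_force: [0.6, 0.3, -1.8]
finger_gap: 0.0492
grip_force: 62.9
```

```bash
python3 -c "
from h import *
plan(.5685,-.368,.171,175.3,.22)"
```

```text
t 48.975 tcp [ 0.5662 -0.3677  0.2216] ydir 175.2 tilt z [-0.003  0.003 -1.   ] gap 0.0492 F [ 0.6  0.3 -1.8]
 up  0.013  yaw total -0.0006 = 1 x -0.0006
 across 1 x [ 0.001 -0.019]  radius 0.677
 down 2 x 0.204
```

Request:
{"method": "drive_tool", "body": {
  "series": [
    [[0,-0.01,0.16,0,0,0],[0,0,0.16,0,0,0],[0,0,0.06,0,0,0],[0,0,0.025,0,0,0],[0,0,0.015,0,0,0],[0,0,0,0,0,0],[0,0,0,0,0,0]]
  ]
}}

```text
clock: 49.85
tcp_pos: [0.5684, -0.3687, 0.1738]
orientation: [0.0, -0.677, 0.736, -0.0]
wrist_force: [0.4, -0.1, -1.4]
finger_gap: 0.0491
grip_force: 62.9
```

Request:
{"method": "drive_tool", "body": {
  "series": [
    [[0,0,0,0,0,0]]
  ]
}}

```text
clock: 49.98
tcp_pos: [0.5683, -0.3687, 0.1736]
orientation: [0.0, -0.677, 0.736, -0.0]
wrist_force: [0.3, -0.4, -2.3]
finger_gap: 0.0492
grip_force: 62.9
```

Request:
{"method": "drive_tool", "body": {
  "series": [
    [[0,0,0.015,0,0,0],[0,0,0.01,0,0,0],[0,0,0,0,0,0]]
  ]
}}

```text
clock: 50.35
tcp_pos: [0.5682, -0.3686, 0.1706]
orientation: [0.0, -0.677, 0.736, -0.0]
wrist_force: [-0.4, 0.0, 0.7]
finger_gap: 0.049
grip_force: 63.2
```

Request:
{"method": "drive_tool", "body": {
  "series": [
    [[0,0,0,0,0,0],[0,0,0,0,0,0],[0,0,0,0,0,0],[0,0,0,0,0,0],[0,0,0,0,0,0],[0,0,-0.2,0,0,0],[0,0,-0.3,0,0,0],[0,0,-0.2,0,0,0],[0,0,0,0,0,0]]
  ],
  "jaw": 1
}}

```text
clock: 51.48
tcp_pos: [0.5692, -0.3693, 0.2567]
orientation: [0.0, -0.677, 0.736, -0.002]
wrist_force: [0.2, -0.4, 0.5]
finger_gap: 0.0854
grip_force: 0.0
```

```bash
python3 -c "
from h import *
plan(.687,.0085,.025,83,.25)"
```

```text
t 51.475 tcp [ 0.5692 -0.3693  0.2567] ydir 175.2 tilt z [ 0.004 -0.003 -1.   ] gap 0.0854 F [ 0.2 -0.4  0.5]
 up  0.055  yaw total 0.5123 = 10 x 0.0512
 across 8 x [-0.074  0.406]  radius 0.687
 down 8 x 0.234
```

Request:
{"method": "drive_tool", "body": {
  "series": [
    [[0,0,0,0,0,0.0512],[0,0,0,0,0,0.0512],[0,0,0,0,0,0.0512],[0,0,0,0,0,0.0512],[0,0,0,0,0,0.0512],[0,0,0,0,0,0.0512],[0,0,0,0,0,0.0512],[0,0,0,0,0,0.0512],[0,0,0,0,0,0.0512],[0,0,0,0,0,0.0512],[-0.074,0.406,0,0,0,0],[-0.074,0.406,0,0,0,0],[-0.074,0.406,0,0,0,0],[-0.074,0.406,0,0,0,0],[-0.074,0.406,0,0,0,0],[-0.074,0.406,0,0,0,0],[-0.074,0.406,0,0,0,0],[-0.074,0.406,0,0,0,0],[0,0,0,0,0,0],[0,0,0,0,0,0]]
  ]
}}

```text
clock: 53.98
tcp_pos: [0.6854, 0.0098, 0.2528]
orientation: [-0.001, 0.06, 0.998, -0.0]
wrist_force: [0.7, -0.5, 0.9]
finger_gap: 0.0853
grip_force: 0.0
```

```bash
python3 -c "
from h import *
plan(.687,.0085,.025,83,.18)
for n in('scene','top'): measure('carton_a',CART,n,z=.144)
measure('carton_a',CART,'scene')"
```

```text
t 53.975 tcp [0.6854 0.0098 0.2528] ydir 83.1 tilt z [-0.002 -0.    -1.   ] gap 0.0853 F [ 0.7 -0.5  0.9]
 up  0.607  yaw total 0.0005 = 1 x 0.0005
 across 1 x [-0.015 -0.009]  radius 0.687
 down 6 x 0.215
carton_a 0.89 [258.0, 298.6] xyyaw [0.7364 0.1365] 24.3 iou 0.58
carton_a 0.79 [226.1, 184.0] xyyaw [ 0.6366 -0.2068] 77.2 iou 0.45
carton_a 0.63 [213.5, 136.9] xyyaw [ 0.5797 -0.377 ] 69.9 iou 0.74
carton_a 0.55 [217.3, 163.8] xyyaw [ 0.6143 -0.2871] 69.9 iou 0.4
carton_a 0.82 [440.0, 230.8] xyyaw [ 0.5519 -0.3478] 90.2 iou 0.21
carton_a 0.62 [462.6, 223.4] xyyaw [ 0.5661 -0.3655] 84.9 iou 0.94
carton_a 0.51 [438.0, 238.5] xyyaw [ 0.5436 -0.3318] 91.6 iou 0.19
carton_a 0.91 [218.9, 163.5] xyyaw [ 0.5143 -0.5405] 74.9 iou 0.56
carton_a 0.89 [258.7, 299.9] xyyaw [0.6873 0.0072] -6.4 iou 0.97
carton_a 0.63 [212.4, 137.9] xyyaw [ 0.452  -0.7089] 74.1 iou 0.75
carton_a 0.62 [229.4, 185.6] xyyaw [ 0.5425 -0.4302] 85.8 iou 0.61
```

Request:
{"method": "drive_tool", "body": {
  "series": [
    [[-0.01,-0.01,0.3,0,0,0],[0,0,0.3,0,0,0],[0,0,0.3,0,0,0],[0,0,0.3,0,0,0],[0,0,0.25,0,0,0],[0,0,0.2,0,0,0],[0,0,0.15,0,0,0],[0,0,0.085,0,0,0],[0,0,0,0,0,0],[0,0,0,0,0,0]]
  ]
}}

```text
clock: 55.52
tcp_pos: [0.6878, 0.0084, 0.0292]
orientation: [0.001, 0.061, 0.998, -0.0]
wrist_force: [0.6, 0.1, -0.9]
finger_gap: 0.0855
grip_force: 0.0
```

Request:
{"method": "drive_tool", "body": {
  "series": [
    [[0,0,0,0,0,0],[0,0,0,0,0,0],[0,0,0,0,0,0],[0,0,0,0,0,0],[0,0,0,0,0,0],[0,0,0,0,0,0],[0,0,-0.2,0,0,0],[0,0,-0.3,0,0,0],[0,0,-0.3,0,0,0],[0,0,-0.3,0,0,0],[0,0,-0.3,0,0,0],[0,0,-0.3,0,0,0],[0,0,-0.25,0,0,0],[0,0,-0.1,0,0,0],[0,0,0,0,0,0]]
  ],
  "jaw": -1
}}

```text
clock: 57.4
tcp_pos: [0.6871, 0.0084, 0.2738]
orientation: [0.0, 0.061, 0.998, 0.0]
wrist_force: [-0.3, -0.1, -2.4]
finger_gap: 0.0491
grip_force: 63.4
```

```bash
python3 -c "
from h import *
plan(.5685,-.368,.221,175.3,.27)"
```

```text
t 57.4 tcp [0.6871 0.0084 0.2738] ydir 83.0 tilt z [ 0.  0. -1.] gap 0.0491 F [-0.3 -0.1 -2.4]
 up  0.032  yaw total 0.4875 = 10 x 0.0487
 across 8 x [-0.401 -0.091]  radius 0.677
 down 2 x 0.204
```

Request:
{"method": "drive_tool", "body": {
  "series": [
    [[0,0,0,0,0,0.0487],[0,0,0,0,0,0.0487],[0,0,0,0,0,0.0487],[0,0,0,0,0,0.0487],[0,0,0,0,0,0.0487],[0,0,0,0,0,0.0487],[0,0,0,0,0,0.0487],[0,0,0,0,0,0.0487],[0,0,0,0,0,0.0487],[0,0,0,0,0,0.0487],[-0.401,-0.091,0,0,0,0],[-0.401,-0.091,0,0,0,0],[-0.401,-0.091,0,0,0,0],[-0.401,-0.091,0,0,0,0],[-0.401,-0.091,0,0,0,0],[-0.401,-0.091,0,0,0,0],[-0.401,-0.091,0,0,0,0],[-0.401,-0.091,0,0,0,0],[0,0,0,0,0,0],[0,0,0,0,0,0]]
  ]
}}

```text
clock: 59.9
tcp_pos: [0.5683, -0.3679, 0.272]
orientation: [-0.002, 0.735, 0.678, 0.0]
wrist_force: [-0.1, 0.2, -2.2]
finger_gap: 0.0494
grip_force: 63.4
```

```bash
python3 -c "
from h import *
plan(.5685,-.368,.224,175.3,.27)"
```

```text
t 59.9 tcp [ 0.5683 -0.3679  0.272 ] ydir -4.7 tilt z [-0.002  0.003 -1.   ] gap 0.0494 F [-0.1  0.2 -2.2]
 up  0.017  yaw total 0.0003 = 1 x 0.0003
 across 1 x [-0.001  0.002]  radius 0.677
 down 2 x 0.192
```

Request:
{"method": "drive_tool", "body": {
  "series": [
    [[0,0,0.15,0,0,0],[0,0,0.12,0,0,0],[0,0,0.06,0,0,0],[0,0,0.03,0,0,0],[0,0,0.02,0,0,0],[0,0,0.01,0,0,0],[0,0,0,0,0,0],[0,0,0,0,0,0]]
  ]
}}

```text
clock: 60.9
tcp_pos: [0.569, -0.3684, 0.2276]
orientation: [0.0, 0.735, 0.678, 0.0]
wrist_force: [0.3, -0.5, -1.9]
finger_gap: 0.0492
grip_force: 63.4
```

Request:
{"method": "drive_tool", "body": {
  "series": [
    [[0,0,0,0,0,0]]
  ]
}}

```text
clock: 61.02
tcp_pos: [0.569, -0.3683, 0.2274]
orientation: [0.0, 0.735, 0.678, 0.0]
wrist_force: [0.1, 0.5, -2.0]
finger_gap: 0.0493
grip_force: 63.4
```

Request:
{"method": "drive_tool", "body": {
  "series": [
    [[0,0,0.015,0,0,0],[0,0,0.01,0,0,0],[0,0,0.01,0,0,0],[0,0,0,0,0,0]]
  ]
}}

```text
clock: 61.52
tcp_pos: [0.5689, -0.3682, 0.2231]
orientation: [0.0, 0.735, 0.678, 0.0]
wrist_force: [0.3, 0.9, -1.0]
finger_gap: 0.0495
grip_force: 63.6
```

Request:
{"method": "drive_tool", "body": {
  "series": [
    [[0,0,0,0,0,0],[0,0,0,0,0,0],[0,0,0,0,0,0],[0,0,0,0,0,0],[0,0,0,0,0,0],[0,0,-0.2,0,0,0],[0,0,-0.3,0,0,0],[0,0,-0.2,0,0,0],[0,0,0,0,0,0]]
  ],
  "jaw": 1
}}

```text
clock: 62.65
tcp_pos: [0.5697, -0.3689, 0.3093]
orientation: [0.002, 0.735, 0.678, 0.0]
wrist_force: [0.1, 0.1, -0.7]
finger_gap: 0.0855
grip_force: 0.0
```

```bash
python3 -c "
from h import *
# rough clear: move away towards the robot/left
plan(.38,-.1,.28,-4.7,.3)"
```

```text
t 62.65 tcp [ 0.5697 -0.3689  0.3093] ydir -4.6 tilt z [ 0.004 -0.003 -1.   ] gap 0.0855 F [ 0.1  0.1 -0.7]
 up  0.078  yaw total 0.0005 = 1 x 0.0005
 across 7 x [ 0.301 -0.251]  radius 0.393
 down 1 x 0.167
```

Request:
{"method": "drive_tool", "body": {
  "series": [
    [[0.3,-0.25,0,0,0,0],[0.3,-0.25,0,0,0,0],[0.3,-0.25,0,0,0,0],[0.3,-0.25,0,0,0,0],[0.3,-0.25,0,0,0,0],[0.3,-0.25,0,0,0,0],[0.3,-0.25,0,0,0,0],[0,0,0,0,0,0],[0,0,0,0,0,0]]
  ]
}}

```text
clock: 63.78
tcp_pos: [0.38, -0.1003, 0.3064]
orientation: [0.0, 0.735, 0.678, 0.0]
wrist_force: [-1.0, 1.1, 0.8]
finger_gap: 0.0853
grip_force: 0.0
```

```bash
cat > k.py <<'E'
from h import *
im=viewer.read_camera('top'); g=im.min(2).astype(float)
DISC=[np.array([[.028*np.cos(a),.028*np.sin(a),z] for a in np.linspace(0,6.28,40) for z in(.044,.056)])]
sel=models.silhouettes('selector','top')
for d in sel: print('sel',d['score'],d['location'],d['region'].sum(),ray(d['location'],.07))
yaw=np.radians(-4.7)
for p in((168,427),(208,403),(257,398),(291,436)): print('mark',p,np.round(ray((400+p[0]/4-.4,190+p[1]/4-.4),.045),4))
print('tip',[np.round(ray((400+a/4-.4,190+b/4-.4),.088),4) for a,b in((222,441),(240,463),(190,470),(275,500))])
E
python3 - <<'E'
from k import *
for n in('scene','top'): measure('carton_a',CART,n,z=.194)
measure('burst_a',BURST,'top',flap=True,z=.005)
a=viewer.read_camera('top')[130:340,80:520,::-1]; b=viewer.read_camera('scene')[60:260,150:350,::-1]
c=cv2.resize(a[50:,300:440],None,fx=3.5,fy=3.5,interpolation=2); e=cv2.resize(b,(300,300),interpolation=2)
o=np.zeros((max(c.shape[0],300),c.shape[1]+300,3),np.uint8); o[:c.shape[0],:c.shape[1]]=c; o[:300,c.shape[1]:]=e
print(o.shape); cv2.imwrite('pics/f.png',o)
E
```

```text
sel 0.67 [459.1, 309.7] 439 [ 0.37117358 -0.37926985]
mark (168, 427) [ 0.4057 -0.3444]
mark (208, 403) [ 0.42   -0.3696]
mark (257, 398) [ 0.4227 -0.4   ]
mark (291, 436) [ 0.3993 -0.4197]
tip [array([ 0.3932, -0.3663]), array([ 0.3802, -0.3763]), array([ 0.3765, -0.3465]), array([ 0.3582, -0.396 ])]
carton_a 0.91 [215.9, 115.2] xyyaw [ 0.5695 -0.3721] 84.3 iou 0.92
carton_a 0.72 [220.1, 140.7] xyyaw [ 0.61   -0.2707] 78.5 iou 0.5
carton_a 0.68 [225.9, 185.2] xyyaw [ 0.6674 -0.1298] 72.2 iou 0.35
carton_a 0.59 [223.8, 161.1] xyyaw [ 0.6415 -0.1945] 76.5 iou 0.42
carton_a 0.92 [466.1, 216.8] xyyaw [ 0.5671 -0.3673] 85.9 iou 0.96
carton_a 0.69 [440.8, 231.2] xyyaw [ 0.5418 -0.3375] 92.8 iou 0.16
carton_a 0.63 [439.0, 237.8] xyyaw [ 0.5314 -0.3211] 95.1 iou 0.16
carton_a 0.56 [448.7, 232.4] xyyaw [ 0.5501 -0.3485] 90.9 iou 0.27
burst_a 0.96 [154.4, 237.3] xyyaw [0.5467 0.3592] 85.5 iou 0.93
burst_a 0.73 [147.2, 299.8] xyyaw [0.406 0.374] 266.1 iou 0.95
(560, 790, 3)
```

View pics/f.png

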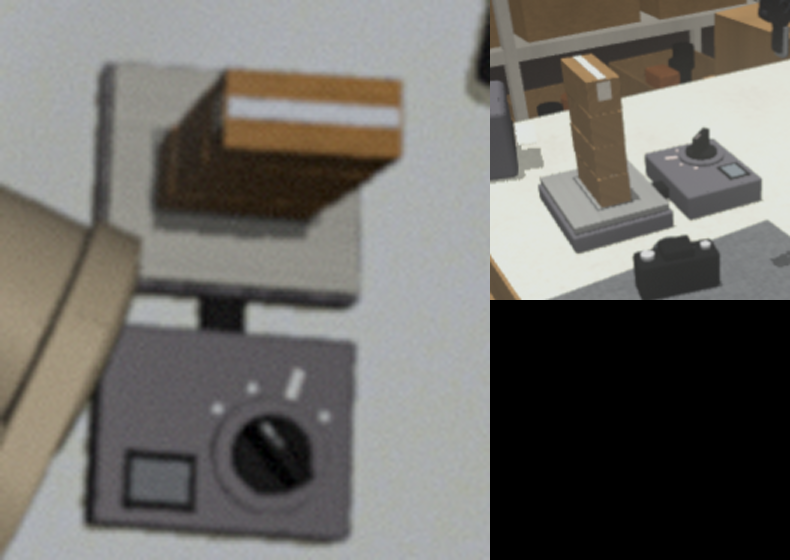

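The column of four stands square on the plate, with the top carton at (312,115), and both burst cartons are in the bin. The knob is at (272,453), its pointer line runs from about (262,425) to (285,452), and the rib is at (295,384). I'll work out the knob axis and the target angles from these.

```bash
python3 - <<'E'
from h import *
from scipy.optimize import least_squares
P=np.array([[.4057,-.3444],[.42,-.3696],[.4227,-.4],[.3993,-.4197]]); a=np.array([0,.6,1.2,1.8])
f=lambda v:(P-(v[:2]+.053*np.c_[np.cos(v[2]-a),np.sin(v[2]-a)])).ravel()
r=least_squares(f,[.37,-.385,.9]); print(r.x[:2],'zero',np.degrees(r.x[2]),'rib',np.degrees(r.x[2]-1.2),'res mm',np.round(r.fun*1000,1))
c=r.x[:2]
for n in('top','scene'):
    im=viewer.read_camera(n).astype(float).mean(2); best=[]
    # pointer: bright along -x half of bar top: brightness contrast on the top plane z=.088
    for dg in range(0,60,3):
        t=np.radians(dg); s=np.linspace(.008,.024,12); u=np.array([np.cos(t),np.sin(t)])
        px=proj(np.c_[c+s[:,None]*u,np.full(12,.088)],n); v=cv2.remap(im.astype(np.float32),np.float32(px[:,0])[None],np.float32(px[:,1])[None],1).mean()
        best.append((dg,int(v)))
    print(n,best)
plan(c[0],c[1],.078,-49,.3)
E
```

```text
[ 0.3702354 -0.3805433] zero 47.612045193335945 rib -21.142890222362844 res mm [-0.3 -3.  -1.8 -1.2  3.  -0.3 -0.9  4.5]
top [(0, 21), (3, 22), (6, 23), (9, 24), (12, 26), (15, 28), (18, 33), (21, 41), (24, 52), (27, 63), (30, 74), (33, 80), (36, 80), (39, 75), (42, 65), (45, 54), (48, 43), (51, 33), (54, 25), (57, 19)]
scene [(0, 166), (3, 158), (6, 150), (9, 140), (12, 131), (15, 123), (18, 116), (21, 111), (24, 107), (27, 102), (30, 96), (33, 89), (36, 81), (39, 74), (42, 69), (45, 65), (48, 63), (51, 62), (54, 61), (57, 61)]
t 64.375 tcp [ 0.3799 -0.1003  0.307 ] ydir -4.6 tilt z [-0.  0. -1.] gap 0.0854 F [-0.3 -0.4 -0.2]
 up  0.059  yaw total 0.2466 = 5 x 0.0493
 across 6 x [-0.265  0.285]  radius 0.531
 down 8 x 0.231
```

```bash
python3 - <<'E'
from h import *
from scipy.optimize import least_squares
P=np.array([[.4057,-.3444],[.42,-.3696],[.4227,-.4],[.3993,-.4197]]); a=np.array([0,.6,1.2,1.8])
f=lambda v:(P-(v[:2]+np.array([v[3],v[3],.053,v[3]])[:,None]*np.c_[np.cos(v[2]-a),np.sin(v[2]-a)])).ravel()
r=least_squares(f,[.37,-.385,.9,.05]); print(r.x,'zero',np.degrees(r.x[2]),'rib',np.degrees(r.x[2]-1.2),'res mm',np.round(r.fun*1000,1))
c=r.x[:2]
im=viewer.read_camera('top').astype(np.float32).mean(2)
for cc in (c,[.3725,-.3815]):
  for k in(1,-1):
    o=[]
    for dg in range(20,62,3):
        t=np.radians(dg); s=k*np.linspace(.006,.025,12); u=np.array([np.cos(t),np.sin(t)])
        px=np.float32(proj(np.c_[cc+s[:,None]*u,np.full(12,.088)],'top')); o.append((dg,int(cv2.remap(im,px[:,0][None],px[:,1][None],1).mean())))
    print(k,o)
plan(c[0],c[1],.078,-52,.3)
E
```

```text
[ 0.37307495 -0.37974278  0.8150318   0.04796635] zero 46.69788230262524 rib -22.057053113073543 res mm [-0.3  0.4  0.1 -0.1  0.5 -0.4 -0.3  0. ]
1 [(20, 35), (23, 40), (26, 48), (29, 58), (32, 67), (35, 74), (38, 76), (41, 74), (44, 68), (47, 59), (50, 49), (53, 40), (56, 31), (59, 26)]
-1 [(20, 22), (23, 23), (26, 24), (29, 24), (32, 24), (35, 23), (38, 22), (41, 21), (44, 22), (47, 24), (50, 27), (53, 31), (56, 34), (59, 37)]
1 [(20, 26), (23, 29), (26, 34), (29, 43), (32, 54), (35, 65), (38, 74), (41, 76), (44, 75), (47, 69), (50, 60), (53, 49), (56, 40), (59, 32)]
-1 [(20, 25), (23, 26), (26, 26), (29, 26), (32, 25), (35, 25), (38, 25), (41, 26), (44, 28), (47, 31), (50, 35), (53, 38), (56, 42), (59, 44)]
t 64.425 tcp [ 0.3799 -0.1002  0.3071] ydir -4.6 tilt z [ 0.  0. -1.] gap 0.0851 F [-0.5 -0.5  0.5]
 up  0.059  yaw total 0.2633 = 5 x 0.0527
 across 6 x [-0.246  0.3  ]  radius 0.532
 down 8 x 0.231
```

Request:
{"method": "drive_tool", "body": {
  "series": [
    [[0,0,0,0,0,0.0527],[0,0,0,0,0,0.0527],[0,0,0,0,0,0.0527],[0,0,0,0,0,0.0527],[0,0,0,0,0,0.0527],[-0.246,0.3,0,0,0,0],[-0.246,0.3,0,0,0,0],[-0.246,0.3,0,0,0,0],[-0.246,0.3,0,0,0,0],[-0.246,0.3,0,0,0,0],[-0.246,0.3,0,0,0,0],[0,0,0.3,0,0,0],[0,0,0.3,0,0,0],[0,0,0.3,0,0,0],[0,0,0.3,0,0,0],[0,0,0,0,0,0],[0,0,0,0,0,0]]
  ],
  "jaw": -0.1,
  "grip_force": 40
}}

```text
clock: 66.55
tcp_pos: [0.3735, -0.38, 0.1643]
orientation: [0.001, 0.946, 0.325, 0.0]
wrist_force: [-0.8, -0.1, 0.2]
finger_gap: 0.0387
grip_force: 0.0
```

```bash
python3 -c "
from h import *
plan(.373,-.38,.078,-52,.163)"
```

```text
t 66.55 tcp [ 0.3735 -0.38    0.1643] ydir -52.0 tilt z [ 0.001 -0.001 -1.   ] gap 0.0387 F [-0.8 -0.1  0.2]
 up  0.011  yaw total -0.0002 = 1 x -0.0002
 across 1 x [-0.004 -0.003]  radius 0.532
 down 3 x 0.236
```

Request:
{"method": "drive_tool", "body": {
  "series": [
    [[0,0,0.25,0,0,0],[0,0,0.2,0,0,0],[0,0,0.15,0,0,0],[0,0,0.1,0,0,0],[0,0,0,0,0,0],[0,0,0,0,0,0]]
  ]
}}

```text
clock: 67.3
tcp_pos: [0.3736, -0.3802, 0.0802]
orientation: [0.001, 0.946, 0.325, 0.0]
wrist_force: [-0.9, -0.1, 0.6]
finger_gap: 0.0387
grip_force: 0.0
```

Request:
{"method": "drive_tool", "body": {
  "series": [
    [[0,0,0,0,0,0],[0,0,0,0,0,0],[0,0,0,0,0,0],[0,0,0,0,0,0],[0,0,0,0,0,0]]
  ],
  "jaw": -1
}}

```text
clock: 67.92
tcp_pos: [0.3734, -0.3799, 0.08]
orientation: [0.001, 0.946, 0.325, 0.0]
wrist_force: [0.4, 0.7, 6.0]
finger_gap: 0.0129
grip_force: 41.3
```

Request:
{"method": "drive_tool", "body": {
  "series": [
    [[0,0,0,0,0,0.0475],[0,0,0,0,0,0.0475],[0,0,0,0,0,0.0475],[0,0,0,0,0,0.0475],[0,0,0,0,0,0.0475],[0,0,0,0,0,0.0475],[0,0,0,0,0,0.0475],[0,0,0,0,0,0],[0,0,0,0,0,0]]
  ]
}}

```text
clock: 69.05
tcp_pos: [0.3732, -0.3786, 0.08]
orientation: [-0.001, 0.982, -0.19, 0.0]
wrist_force: [-1.4, 4.2, 8.7]
finger_gap: 0.0134
grip_force: 41.8
```

Request:
{"method": "drive_tool", "body": {
  "series": [
    [[0,0,0,0,0,0],[0,0,0,0,0,0],[0,0,0,0,0,0],[0,0,0,0,0,0],[0,0,-0.15,0,0,0],[0,0,-0.3,0,0,0],[0,0,-0.4,0,0,0],[0,0,-0.4,0,0,0],[0,0,-0.4,0,0,0],[0,0,-0.4,0,0,0],[0,0,0,0,0,0]]
  ],
  "jaw": -0.1
}}

```text
clock: 70.42
tcp_pos: [0.3741, -0.3809, 0.3293]
orientation: [0.003, 0.982, -0.19, 0.003]
wrist_force: [0.4, 1.5, 0.7]
finger_gap: 0.0384
grip_force: 0.0
```

```bash
python3 -c "
from h import *
plan(.38,-.1,.28,-112,.32)"
```

```text
t 70.425 tcp [ 0.3741 -0.3809  0.3293] ydir -111.9 tilt z [ 0.005 -0.006 -1.   ] gap 0.0384 F [0.4 1.5 0.7]
 up  0.078  yaw total -0.9994 = 19 x -0.0526
 across 6 x [0.139 0.365]  radius 0.393
 down 2 x 0.167
```

Request:
{"method": "drive_tool", "body": {
  "series": [
    [[-0.139,-0.365,0,0,0,0],[-0.139,-0.365,0,0,0,0],[-0.139,-0.365,0,0,0,0],[-0.139,-0.365,0,0,0,0],[-0.139,-0.365,0,0,0,0],[-0.139,-0.365,0,0,0,0],[0,0,0,0,0,0],[0,0,0,0,0,0],[0,0,0,0,0,0]]
  ]
}}

```text
clock: 71.55
tcp_pos: [0.3782, -0.0991, 0.3246]
orientation: [-0.0, 0.982, -0.191, -0.0]
wrist_force: [-0.6, -0.7, -0.4]
finger_gap: 0.0388
grip_force: 0.0
```

```bash
python3 - <<'E'
from h import *
im=viewer.read_camera('top'); g=im.astype(np.float32).mean(2); o=[]; c=np.array([.3731,-.3797])
for dg in range(-50,20,4):
    t=np.radians(dg); s=np.linspace(.006,.025,12); u=np.array([np.cos(t),np.sin(t)])
    px=np.float32(proj(np.c_[c+s[:,None]*u,np.full(12,.088)],'top')); o.append((dg,int(cv2.remap(g,px[:,0][None],px[:,1][None],1).mean())))
print(o)
measure('carton_a',CART,'top',z=.194); measure('burst_a',BURST,'scene',flap=True,z=.005)
cv2.imwrite('pics/g.png',cv2.resize(im[130:370,80:520,::-1],(800,436),interpolation=2))
E
```

```text
[(-50, 48), (-46, 50), (-42, 52), (-38, 53), (-34, 57), (-30, 65), (-26, 74), (-22, 79), (-18, 76), (-14, 68), (-10, 56), (-6, 46), (-2, 37), (2, 32), (6, 27), (10, 23), (14, 20), (18, 19)]
carton_a 0.88 [453.2, 234.8] xyyaw [ 0.554  -0.3527] 82.9 iou 0.23
carton_a 0.84 [467.8, 214.4] xyyaw [ 0.5669 -0.3674] 86.0 iou 0.97
carton_a 0.79 [437.9, 238.7] xyyaw [ 0.5322 -0.3188] 93.1 iou 0.19
carton_a 0.56 [450.9, 231.5] xyyaw [ 0.5404 -0.3296] 93.7 iou 0.1
burst_a 0.71 [526.3, 361.8] xyyaw [0.4085 0.3719] 267.4 iou 0.95
burst_a 0.64 [466.6, 403.4] xyyaw [0.5501 0.3567] 85.2 iou 0.96
```

View pics/g.png

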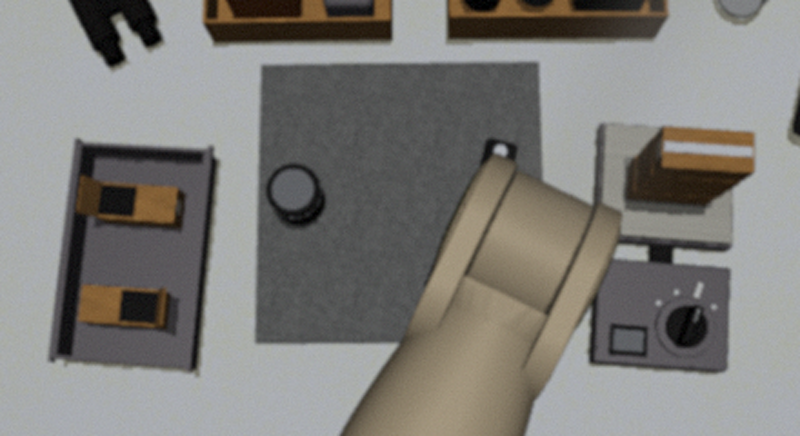

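The pointer at (692,315) faces the rib at (699,290), the column at (705,160) is square, and both burst cartons lie in the bin at (130,203) and (122,305). I'm handing the job in.

```bash
python3 -c "
from workcell import order
print(order.hand_in())"
```

```text
the job is handed in; nothing more can be done
None
```

The job is handed in, though the hand-in call returned no verdict: both burst cartons are in the reject bin, the four sealed ones are stacked squarely on the plate, and the selector points at the weigh rib. I didn't move the camera or the zoom lens.

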